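# Hold a battery cell on test in a spring-return contact jig

### The job

Put the larger of the two battery cells on test in the contact jig: lay it on its side in the jig's V cradle with its button end towards the fixed contact, set down and not dropped, and let go of it. Then pull the jig's spring-loaded contact slide by its bow handle until its pointer stands level with the index mark beside the scale, so that the cell is clamped between both contacts, and finish there, still holding the slide at the mark while the meter reads. Leave the index and everything else on the bench where they are.

Things in the scene. Friction and masses are not known exactly. Their poses are not given: they have to be found in the camera images.
- cell_center (a point): centre of the larger battery cell, the one to test: a blue-wrapped cylinder 32 mm in diameter, 70 mm long, 145 g, upright on the bench at the start with its button up. The point lies on its axis, 35 mm from either end; its z axis runs along the cell towards the button. Its place is swapped at random with the small cell and the capacitor
- cell_button (a point): middle of the end face of the larger cell's button (a steel stud 13 mm in diameter and 2.5 mm high, included in the 70 mm), 35 mm along z from the cell's centre
- jig: the contact jig, fixed to the bench: aluminium base 270 mm long by 140 mm wide, its top 18 mm above the bench. Axes: x level, along the jig from the fixed contact (near the robot) to the spring end, turned up to 17 degrees from straight ahead; z up. Origin on the bench, 45 mm along +x from the seat; the base reaches from 70 mm before the seat to 200 mm beyond
- seat (a point): the lying cell's centre when its button touches the fixed contact, 50 mm above the bench; axes as the jig's, button end towards -x. Cradle: two white V saddles 9 mm thick, 37 mm wide, centred 26 mm before and behind this point, tops 8 mm below the cell's axis; the cell's sides are bare, with 43 mm free between the saddles for fingers. A cell laid up to 8 mm too far along +x is pushed home by the pin
- contact_face (a point): face of the fixed contact, a brass disc 18 mm in diameter, 35 mm from the seat towards -x, on the axis of the lying cell. It stands on a black block 44 mm wide and 16 mm thick, whose top is 10 mm above that axis
- slide (a joint): travel of the contact slide in m: 0 at home (spring end), growing as it is pulled along the jig's -x towards the cradle; hard stop at 0.050. A spring pulls it home with 3 N at home and 1 N more for every 10 mm; from about 0.033 on the contact pin presses on the seated cell and adds 3 to 6 N. Let go, it flies home
- handle (a point): middle of the slide's bow handle: a round black bar 14 mm thick, level across the jig (along its y), 113 mm above the bench, on a leg at either end with 62 mm free between the legs and 33 mm free below it, down to the slide block (top 73 mm above the bench, 40 mm in x by 82 mm). Moves with the slide; at home 124 mm from the seat along +x
- pin_tip (a point): tip of the contact pin on the front of the slide, a brass disc 14 mm in diameter on the axis of the lying cell; at home 33 mm clear of the seated cell's flat end. The pin is sprung: it can be pushed 18 mm back into the slide, with 3 N at first and 0.2 N more for every mm
- pointer (a point): end of the thin steel pointer that stands out of the right-hand (-y) side of the slide over the scale bar, 36 mm above the bench. It moves with the slide along the jig's x
- mark (a point): the index mark: thin upright fin on the small dark clamp on the outside of the scale bar, at the pointer's height, 6 mm beyond its end. At the mark, pointer and fin stand in one line across the jig (same jig x). The clamp is set anew each time: the travel from home to the mark is 37 to 45 mm. Axes as the jig's
- small_cell_center (a point): centre of the smaller battery cell, blue too, 21 mm in diameter and 65 mm tall, upright: not to be tested
- capacitor: black can capacitor with two screw terminals on top, 40 mm in diameter and 61 mm tall, upright; origin under its foot
- board: small green circuit board 75 x 55 mm on short stand-offs, about 20 mm tall; origin under its centre
- screwdriver: screwdriver lying on the bench, 160 mm long
- tape: roll of amber tape lying flat, 64 mm in diameter, 19 mm tall; origin under its centre
- calliper: digital calliper lying flat, 200 mm long, 11 mm tall; origin under the middle of its beam

How it is judged:
By the outcome, as a careful person would: the job done as asked, in the order asked, and still so for the second after the job is handed in, while the arm keeps its last pose, push and grip.
It also fails if it takes over 48 s, if anything falls off the work surface, if the arm or the gripper's body presses on something with over 40 N, if the wrist force passes 120 N, or if a joint passes its speed limit or range.

### The arm

A 6-joint arm with a two-finger parallel gripper is mounted at the origin on the work surface. World frame = base frame: x ahead of the robot, y to its left, z up, the work surface at z = 0. Lengths are in m, angles in rad, forces in N, time in s.
With the tool pointing down it reaches from about 0.325 to 0.85 m from the base axis. Payload 15.5 kg.
Tool frame: the origin (TCP) lies at the very end of the fingers, on their centre line; the grasp point (between the pads) lies behind it (env.grasp_offset is the z of the grasp point in the tool frame, in m); z points along the fingers, y is the line along which they close (so a half turn about z gives the same grasp; the last joint's range is limited). The gripper opens to 91 mm and grips with 3 to 60 N. Pads are 32 mm wide; open, the fingers measure 118 mm over their backs; the gripper's body (76 mm by 178 mm) begins 60 mm behind the grasp point.
Start: joints at [-1.425, 0.494, 1.345, -0, 1.302, -0.096], TCP at [0.15, -0.607, 0.214] pointing down, gripper open.
Joint ranges: [-2.91, 2.91], [-0.82, 2.16], [0.22, 2.67], [-1.22, 4.37], [0.12, 2.79], [-3.08, 3.08]. Speed limits (rad/s): [1.89, 1.89, 2.57, 3.01, 3.01, 3.01].

### API

Orientations are given as a unit quaternion [w, x, y, z].
In Python, from plant import env gives the robot as it stands.
- The arm moves only by the tool arm_command, never from a script. Its argument "targets" is a list of rows, each a list of 7 numbers: the closure, from 0 (fully open) to 1 (shut), then the shift along the tool's x, y, z scaled (see below), then the turn, a rotation vector about the tool's x, y, z scaled (see below). A call has 1 to 20 rows; each row is the pose to reach, as a shift and turn from the pose commanded when the call began, along the tool's axes at that moment, turning the shorter way round; what a row does not reach only later rows make up. The controller multiplies each number of a shift by 50 cm and each number of a turn by 360 degrees. A row lasts 1/10 s, in which the tool goes at most 50 mm and 8.59 degrees, less where a joint would pass 70% of its speed; a pose out of reach is approached as far as the arm can. A call with a number of a shift or a turn outside -1 to 1 is refused whole. A call with a gripper value outside its range is refused whole. The fingers move at their own pace and stop on an object; "grip_force" is the grip in N (left out, the last holds). Time passes only in rows, so rows that repeat a pose let the fingers close. It gives the time, the measured TCP pose, the force, the opening and the grip force at its end, in the units of the state.
- env.sense(): the state, without advancing time (a new reading comes with each control period).
- env.get_image(name): name is "side" or "top"; returns (picture, depth): 400x640x3 uint8, red, green, blue; 400x640 float32, m along the optical axis (not along the pixel's ray), 0 where there is no reading.
- env.calibration(name): a dict with "fx", "fy", "cx", "cy" (pixels), "view" (4x4, takes a point from world to camera coordinates). Camera axes: x right, y down, z forward; pixel columns grow to the right and rows downward; lengths in m; the calibration is good to about 2 mm. A picture is of the moment at which its call begins. calibration takes no time and is no camera call.
- env.close_job(): hands the job in; it is judged then, once.
The state is a dict: "clock": time; "joint_pos": joint angles; "qd": joint speeds; "tau": joint torques, N m; "position": TCP position; "tcp_rot": TCP orientation; "ft_force": force on the tool from outside, world axes, zero at the start; "torque": the same for the moment, N m; "width": opening from 0.0 (shut) to 1.0 (fully open); "finger_force": force on a finger pad.
Only numpy, scipy, OpenCV 4.12 (cv2) and the standard library are available. Lean on these libraries where they do the work, as an engineer would, in place of code of your own. Each camera call takes 0.05 s, during which the arm holds its last target. There are 200 camera calls.

## Working session

There is one attempt and no reset: what is moved stays moved. The work goes in short steps, Python scripts to look and compute and a tool call to move; the robot and the scene stay as the last step left them, time stands still between calls to the robot, and variables do not carry over. Pictures are saved under pics/ and viewed, at most 10 in all, crops included, and the job is handed in when it is done.

Besides the shell and the picture viewer there is one more tool, called after "Emit:" as name(argument=value, ...) on one line, values as JSON. arm_command: Moves the arm, as the interface text tells. Shifts and turns lie within -1 to 1; 1 stands for 50 cm of shift or 360 degrees of turn. Its arguments: {"type":"object","properties":{"targets":{"type":"array","items":{"type":"array","items":{"type":"number"}}},"grip_force":{"type":"number"}},"required":["targets"]}

```bash
ls; mkdir -p pics; cat > h.py <<'E'
import numpy as np, cv2
from plant import env
def grab(n):
    im,d=env.get_image(n); np.savez(f'{n}.npz',im=im,d=d); return im,d
def load(n):
    z=np.load(f'{n}.npz'); return z['im'],z['d']
def cloud(n,d):
    c=env.calibration(n); v,u=np.mgrid[:d.shape[0],:d.shape[1]]
    P=np.stack([(u-c['cx'])/c['fx']*d,(v-c['cy'])/c['fy']*d,d],-1)
    V=np.array(c['view']); return (P-V[:3,3])@V[:3,:3]
def atz(n,u,v,z):  # pixel ray at height z
    c=env.calibration(n);V=np.array(c['view']);R=V[:3,:3];o=-R.T@V[:3,3]
    r=R.T@np.array([(u-c['cx'])/c['fx'],(v-c['cy'])/c['fy'],1]); return o+r*(z-o[2])/r[2]
def proj(n,p):
    c=env.calibration(n);V=np.array(c['view']);q=V[:3,:3]@p+V[:3,3];return q[0]/q[2]*c['fx']+c['cx'],q[1]/q[2]*c['fy']+c['cy']
E
python3 - <<'E'
from h import *
for n in('side','top'):
    im,d=grab(n); cv2.imwrite(f'pics/{n}0.png',im[...,::-1])
    c=env.calibration(n);V=np.array(c['view']);print(n,c['fx'],-V[:3,:3].T@V[:3,3],V[2,:3])
s=env.sense();print({k:np.round(v,3) for k,v in s.items()},env.grasp_offset)
E
```

```text
pics
side 515.3375362489886 [ 0.29388978 -1.10598661  0.93604019] [ 0.16913899  0.79898938 -0.57706843]
top 391.6043667912728 [0.35176394 0.00203972 0.93740684] [ 0.20006225  0.02597773 -0.97943874]
{'clock': np.float64(0.1), 'joint_pos': array([-1.425,  0.494,  1.346,  0.   ,  1.303, -0.096]), 'qd': array([-0.001, -0.002, -0.001,  0.001,  0.   ,  0.   ]), 'tau': array([ 2.0000e-03, -8.8024e+01, -3.8254e+01,  7.1000e-02,  4.8000e-02,
       -0.0000e+00]), 'position': array([ 0.15 , -0.606,  0.213]), 'tcp_rot': array([-0.001,  0.993,  0.121, -0.   ]), 'ft_force': array([0.225, 0.333, 0.49 ]), 'torque': array([0.01 , 0.024, 0.009]), 'finger_force': np.float64(0.0), 'width': np.float64(1.0)} -0.0188
```

View pics/top0.png

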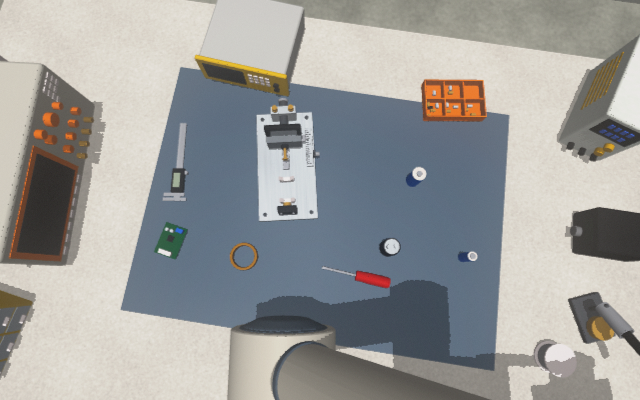

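View pics/side0.png

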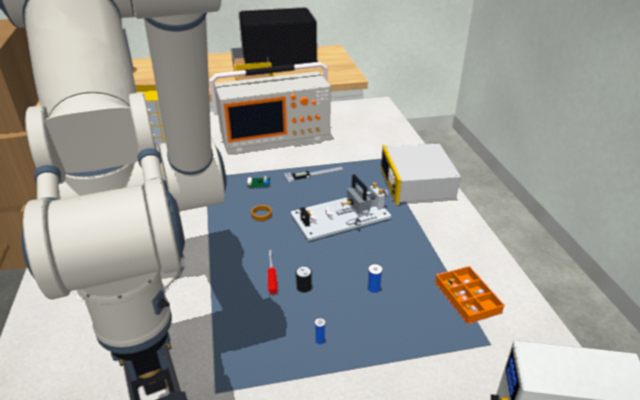

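The top view shows the larger cell near (419,175), the small one at (472,256), the capacitor at (391,246), and the jig from (257,113) to (317,220) with its handle at about (283,130). Next I'll measure with the depth data and an enlarged crop.

```bash
python3 - <<'E'
from h import *
im,d=load('top'); cv2.imwrite('pics/topc.png',cv2.resize(im[85:230,240:335,::-1],None,fx=4.1,fy=4.1,interpolation=cv2.INTER_CUBIC)) 
P=cloud('top',d); S=cloud('side',load('side')[1])
# jig top plane
v,u=np.mgrid[:400,:640]
m=(abs(P[...,2]-.018)<.005)&(u>240)&(u<335)&(v>95)&(v<235)
q=P[m][:,:2]; r=cv2.minAreaRect((q*1000).astype(np.float32)); print('jig rect',r,P[m][:,2].mean())
print(cv2.boxPoints(r))
for n,Q in(('top',P),('side',S)):
  for nm,x0,y0 in(('cell',*atz('top',419,174,.07)[:2]),('small',*atz('top',472,256,.065)[:2]),('cap',*atz('top',391,246,.061)[:2])):
    k=(np.hypot(Q[...,0]-x0,Q[...,1]-y0)<.04)&(Q[...,2]>.02)
    a=Q[k]; print(n,nm,len(a),a[:,2].max(),(a.min(0)+a.max(0))/2,np.ptp(a,0))
    c,rad=cv2.minEnclosingCircle((a[:,:2]*1000).astype(np.float32)); print('  circ',c,rad)
E
```

```text
jig rect ((604.7467041015625, 107.8910140991211), (270.46600341796875, 141.55682373046875), 11.98387622833252) 0.017196424846163728
[[457.76477  149.04759 ]
 [487.1571    10.575848]
 [751.72864   66.734436]
 [722.3363   205.20618 ]]
top cell 237 0.07184112885471185 [ 0.61666042 -0.20210261  0.04640433] [0.03204151 0.03024967 0.05087359]
  circ (617.0630493164062, -202.52426147460938) 16.520307540893555
top small 133 0.06758128141825924 [ 0.44871048 -0.33910462  0.04441069] [0.0200743  0.02073507 0.04634118]
  circ (448.4559631347656, -339.26251220703125) 10.887179374694824
top cap 288 0.061897004631143 [ 0.44308367 -0.16179214  0.04140915] [0.03890934 0.03931052 0.04097571]
  circ (443.3584289550781, -161.57945251464844) 19.878816604614258
side cell 268 0.07480348071431604 [ 0.61718731 -0.20313903  0.0474161 ] [0.03259295 0.0343208  0.05477476]
  circ (617.23974609375, -203.00537109375) 18.442975997924805
side small 170 0.06815154646987602 [ 0.44837523 -0.33894365  0.04445418] [0.01999946 0.02378603 0.04739473]
  circ (449.48583984375, -338.94366455078125) 12.323663711547852
side cap 290 0.06346904125637637 [ 0.44399286 -0.16312371  0.04177636] [0.04078101 0.04141836 0.04338536]
  circ (443.4371032714844, -162.81809997558594) 21.438657760620117
```

View pics/topc.png

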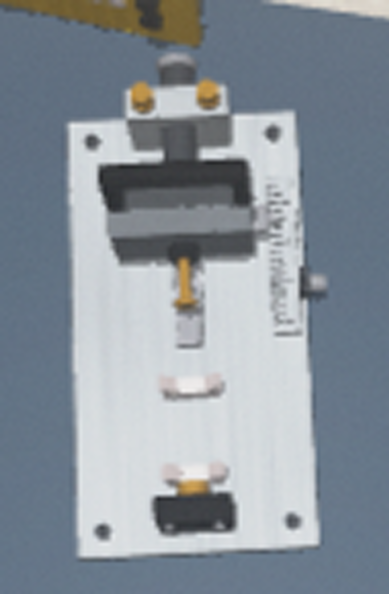

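The enlarged crop shows the handle bar at crop (175,180), the two V saddles at (190,385) and (195,470), the contact block at (195,512), the clamp and fin at (315,283), and the scale bar at (287,255). Next I'll refine the jig frame, check part heights and test a wrist model.

```bash
cat >> h.py <<'E'
from scipy.spatial.transform import Rotation as Ro
YAW=np.deg2rad(11.98); JX=np.array([np.cos(YAW),np.sin(YAW),0]); JY=np.array([-JX[1],JX[0],0]); UP=np.array([0,0,1.])
SEAT=np.array([.6047,.1079,.05])-.065*JX; CELL=np.array([.617,-.2025,.035])
def jig(P): Q=P-SEAT; return np.stack([Q@JX,Q@JY,P[...,2]],-1)*1000
def tq(q): return Ro.from_quat(np.r_[q[1:],q[0]])
E
python3 - <<'E'
from h import *
for n in('top','side'):
    im,d=load(n); J=jig(cloud(n,d)); print(n)
    def st(nm,b):
        m=(d>0)
        for i in range(3): m&=(J[...,i]>b[i][0])&(J[...,i]<b[i][1])
        a=J[m]
        if len(a): print(nm,len(a),'lo',a.min(0).round(1),'hi',a.max(0).round(1),'mean',a.mean(0).round(1))
    st('handle',((90,160),(-50,50),(103,130)))
    st('block',((-60,-30),(-40,40),(56,66)))
    st('saddle1',((-36,-16),(-30,30),(30,45)));st('saddle2',((16,36),(-30,30),(30,45)))
    st('post',((150,230),(-50,50),(30,200)))
    st('slide',((80,150),(-60,60),(68,80)))
    st('clamp',((0,200),(-95,-71),(22,60)))
    st('pointer',((90,160),(-74,-42),(30,60)))
    st('pin',((60,100),(-12,12),(40,66)))
s=env.sense(); q=s['joint_pos']
W=Ro.from_euler('ZYZYZ',[q[0],q[1]+q[2],q[3],q[4],q[5]])
print((W.inv()*tq(s['tcp_rot'])).as_rotvec())
E
```

```text
top
handle 238 lo [116.4 -39.6 103.4] hi [130.4  40.8 121.7] mean [122.1   0.5 116.8]
block 150 lo [-59.3 -20.3  56.1] hi [-35.6  20.9  62.7] mean [-49.8   0.5  59. ]
saddle1 55 lo [-30.7 -15.9  30.2] hi [-20.7  19.3  44.2] mean [-26.3   1.4  36. ]
saddle2 61 lo [ 21.1 -15.8  30. ] hi [30.6 17.6 44.4] mean [25.4  0.9 35.5]
post 454 lo [154.9 -29.5  30.4] hi [220.   30.2  83.7] mean [1.842e+02 1.000e-01 6.150e+01]
slide 387 lo [103.4 -40.3  68.1] hi [133.4  41.1  79.1] mean [116.7   0.2  72.1]
clamp 18 lo [ 82.1 -81.1  24.5] hi [ 89.6 -71.1  39.1] mean [ 85.7 -76.5  29.3]
pointer 39 lo [ 90.8 -69.1  30.2] hi [145.  -42.   41.8] mean [121.9 -51.8  36.3]
pin 69 lo [67.  -7.7 42.2] hi [99.8  9.  61.8] mean [85.6  0.3 52.4]
side
handle 111 lo [114.9 -41.9 103.5] hi [131.4  43.9 123.1] mean [121.2  -3.  116.4]
block 66 lo [-60.  -21.3  56. ] hi [-36.2  24.8  65.4] mean [-50.7   0.1  60.2]
saddle1 27 lo [-32.3 -19.6  30. ] hi [-20.8  15.1  42.2] mean [-26.7  -1.6  35.1]
saddle2 36 lo [ 19.4 -19.1  31.8] hi [30.  18.5 44.7] mean [24.7  1.4 36.7]
post 282 lo [152.8 -33.2  30.6] hi [221.3  33.4  84.3] mean [183.7  -7.5  58.7]
slide 209 lo [ 99.1 -43.1  68.2] hi [143.3  44.2  79.8] mean [119.7  -0.2  73.9]
clamp 16 lo [ 78.  -82.6  23.8] hi [ 90.7 -71.1  38.1] mean [ 85.2 -75.6  29.3]
pointer 45 lo [ 90.6 -72.   30. ] hi [147.6 -42.1  53.6] mean [118.6 -55.2  34.8]
pin 41 lo [ 67.8 -11.4  41.2] hi [99.5  7.6 62.1] mean [85.4  0.  52.9]Traceback (most recent call last):
  File "<stdin>", line 18, in <module>
  File "scipy/spatial/transform/_rotation.pyx", line 1413, in scipy.spatial.transform._rotation.Rotation.from_euler
ValueError: Expected axis specification to be a non-empty string of upto 3 characters, got ZYZYZ
```

```bash
cat >> h.py <<'E'
rz=lambda a:Ro.from_euler('z',a); ry=lambda a:Ro.from_euler('y',a)
def W(q): return rz(q[0])*ry(q[1]+q[2])*rz(q[3])*ry(q[4])*rz(q[5])
def frame(tz,ty): # rotation with tool z, tool y
    tz=tz/np.linalg.norm(tz);ty=ty/np.linalg.norm(ty); return Ro.from_matrix(np.c_[np.cross(ty,tz),ty,tz])
def rel(p,R): # command shift/turn from the measured pose
    s=env.sense();R0=tq(s['tcp_rot']); t=(R0.inv()*R).as_rotvec()
    return (R0.inv().apply(p-s['position'])/.5).round(4),(t/2/np.pi).round(4),'mm/deg',np.linalg.norm(p-s['position'])*1000,np.rad2deg(np.linalg.norm(t))
GO=.0188
def pick(e,o): 
    tz=np.cos(e)*o-np.sin(e)*UP; p=np.cos(e)*UP+np.sin(e)*o; return frame(tz,np.cross(tz,p))
def place(e):
    tz=np.cos(e)*-UP+np.sin(e)*JX; p=-np.cos(e)*JX-np.sin(e)*UP; return frame(tz,np.cross(tz,p))
E
python3 - <<'E'
from h import *
s=env.sense(); C=W(s['joint_pos']).inv()*tq(s['tcp_rot']); print(C.as_rotvec())
def wr(R,q1,fe):
    R36=(rz(q1)*ry(np.pi/2+fe)).inv()*R*C.inv(); M=R36.as_matrix()
    q5=np.arccos(M[2,2]);return np.rad2deg([np.arctan2(M[1,2],M[0,2]),q5,np.arctan2(M[2,1],-M[2,0])]).round()
E0=np.deg2rad
for e in(20,30,40):
  print('place',e,wr(place(E0(e)),.17,E0(30)))
  for az in(-90,-18,20,50,72,90):
    o=np.array([np.cos(E0(az)),np.sin(E0(az)),0]); q1=np.arctan2(*((CELL-.15*o)[[1,0]]))
    print('pick',e,az,wr(pick(E0(e),o),q1,E0(30)))
E
```

```text
[-2.24441317e-16  1.78830506e-16  1.57079633e+00]
place 20 [  1.  40. -93.]
pick 20 -90 [ -75.   76. -153.]
pick 20 -18 [179.  10. -89.]
pick 20 20 [ 91.  44. -23.]
pick 20 50 [ 76.  73. -26.]
pick 20 72 [ 66.  91. -33.]
pick 20 90 [ 57. 103. -39.]
place 30 [  2.  30. -94.]
pick 30 -90 [ -65.   72. -155.]
pick 30 -18 [90.  0. -0.]
pick 30 20 [ 77.  41. -13.]
pick 30 50 [ 67.  69. -23.]
pick 30 72 [ 58.  85. -32.]
pick 30 90 [ 49.  97. -41.]
place 40 [  4.  20. -96.]
pick 40 -90 [ -56.   68. -159.]
pick 40 -18 [ 1. 10. 89.]
pick 40 20 [62. 40. -1.]
pick 40 50 [ 57.  65. -19.]
pick 40 72 [ 49.  80. -31.]
pick 40 90 [ 42.  90. -41.]
```

```bash
cat >> h.py <<'E'
D=np.deg2rad
O=np.array([np.cos(D(65)),np.sin(D(65)),0]); RP=pick(D(30),O); TZ=RP.as_matrix()[:,2]
E
python3 - <<'E'
from h import *
np.set_printoptions(suppress=True)
p=CELL-.084*TZ
print(rel(p+[0,0,.2],RP)); print(p, RP.inv().apply([0,0,-.2])/.5)
E
```

```text
(array([ 1.0098, -0.4474, -0.1266]), array([ 0.074 ,  0.1549, -0.1286]), 'mm/deg', np.float64(555.865864987228), np.float64(77.23405682053728))
[ 0.58625616 -0.26843039  0.077     ] [-0.34641016  0.          0.2       ]
```

Emit:
arm_command(targets=[[0,0.99,-0.4474,-0.1266,0.074,0.1549,-0.1286],[0,0.99,-0.4474,-0.1266,0.074,0.1549,-0.1286],[0,0.99,-0.4474,-0.1266,0.074,0.1549,-0.1286],[0,0.99,-0.4474,-0.1266,0.074,0.1549,-0.1286],[0,0.99,-0.4474,-0.1266,0.074,0.1549,-0.1286],[0,0.99,-0.4474,-0.1266,0.074,0.1549,-0.1286],[0,0.99,-0.4474,-0.1266,0.074,0.1549,-0.1286],[0,0.99,-0.4474,-0.1266,0.074,0.1549,-0.1286],[0,0.99,-0.4474,-0.1266,0.074,0.1549,-0.1286],[0,0.99,-0.4474,-0.1266,0.074,0.1549,-0.1286],[0,0.99,-0.4474,-0.1266,0.074,0.1549,-0.1286],[0,0.99,-0.4474,-0.1266,0.074,0.1549,-0.1286],[0,0.99,-0.4474,-0.1266,0.074,0.1549,-0.1286],[0,0.99,-0.4474,-0.1266,0.074,0.1549,-0.1286],[0,0.99,-0.4474,-0.1266,0.074,0.1549,-0.1286],[0,0.99,-0.4474,-0.1266,0.074,0.1549,-0.1286]])

```text
clock: 1.7
position: [0.5761, -0.2721, 0.2771]
tcp_rot: [-0.268, 0.731, 0.465, 0.422]
ft_force: [-0.8, -0.3, 0.4]
width: 1.0
finger_force: 0.0
```

```bash
python3 - <<'E'
from h import *
np.set_printoptions(suppress=True)
s=env.sense();print(s['clock'],s['joint_pos'].round(3),s['position'])
p=CELL-.084*TZ
print(rel(p+[0,0,.2],RP)); print(rel(p,RP))
E
```

```text
1.7 [-0.972  0.717  1.236  0.87   1.794 -0.611] [ 0.5761463  -0.27205619  0.27710778]
(array([0.0074, 0.0152, 0.0132]), array([ 0.0003,  0.0002, -0.    ]), 'mm/deg', np.float64(10.740911215884513), np.float64(0.1213093436788644))
(array([-0.3388,  0.015 ,  0.2137]), array([ 0.0003,  0.0002, -0.    ]), 'mm/deg', np.float64(200.39580262241057), np.float64(0.1213093436788644))
```

Emit:
arm_command(targets=[[0,0.0074,0.0152,0.0132,0,0,0],[0,-0.339,0.015,0.2137,0,0,0],[0,-0.339,0.015,0.2137,0,0,0],[0,-0.339,0.015,0.2137,0,0,0],[0,-0.339,0.015,0.2137,0,0,0],[0,-0.339,0.015,0.2137,0,0,0],[0,-0.339,0.015,0.2137,0,0,0],[0,-0.339,0.015,0.2137,0,0,0],[0,-0.339,0.015,0.2137,0,0,0]])

```text
clock: 2.6
position: [0.5876, -0.2684, 0.0796]
tcp_rot: [-0.266, 0.73, 0.467, 0.422]
ft_force: [0.2, 0.5, -0.5]
width: 0.995
finger_force: 0.0
```

```bash
python3 - <<'E'
from h import *
np.set_printoptions(suppress=True)
s=env.sense();print(s['clock'],s['position'])
print(rel(CELL+.016*TZ,RP))
im,d=grab('side');cv2.imwrite('pics/s1.png',cv2.resize(im[200:360,290:490,::-1],None,fx=3,fy=3,interpolation=cv2.INTER_CUBIC))
E
```

```text
2.6 [ 0.58759171 -0.26838288  0.07957025]
(array([-0.0044, -0.0029,  0.2015]), array([0.0004, 0.0005, 0.0006]), 'mm/deg', np.float64(100.79780226200266), np.float64(0.302116174210994))
```

View pics/s1.png

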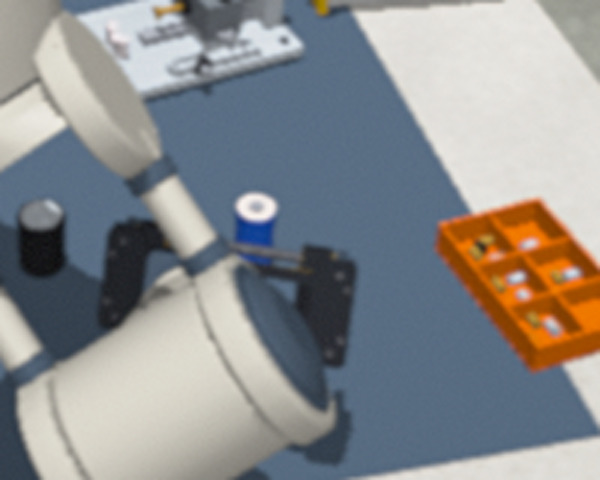

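The crop shows the fingers at (125,270) and (330,300), straddling the line to the cell at (255,225). The arm hides the small cell in this view, so I'll check the clearance there.

```bash
python3 - <<'E'
from h import *
np.set_printoptions(suppress=True)
S=cloud('side',load('side')[1]);im,d=grab('top');P=cloud('top',d)
for Q in(S,P):
    k=(np.hypot(Q[...,0]-.4485,Q[...,1]+.339)<.02); print(k.sum(),np.percentile(Q[k][:,2],[0,50,100]) if k.any() else '')
# lowest arm points visible from side, white/grey (above .075)
k=(np.hypot(S[...,0]-.4485,S[...,1]+.339)<.12)&(S[...,2]>.07); a=S[k]; 
i=np.argsort(a[:,2])[:5]; print(a[i].round(3))
k=(np.hypot(P[...,0]-.617,P[...,1]+.2025)<.03)&(P[...,2]>.03)&(P[...,2]<.08); a=P[k];print(len(a),a[:,:2].min(0),a[:,:2].max(0))
# kinematics fit for wrist centre
from scipy.optimize import least_squares
E
```

```text
753 [0.10596343 0.63493453 0.65930309]
0 
[[ 0.459 -0.342  0.106]
 [ 0.463 -0.345  0.109]
 [ 0.467 -0.347  0.11 ]
 [ 0.461 -0.343  0.11 ]
 [ 0.464 -0.341  0.11 ]]
218 [ 0.60095173 -0.21702414] [ 0.63293473 -0.18652733]
```

```bash
cat >> h.py <<'E'
from scipy.optimize import least_squares
Q=[[-1.425,.494,1.345,0,1.302,-.096],[-.972,.717,1.236,.870,1.794,-.611],list(env.sense()['joint_pos'])]
T=[[.15,-.607,.214],[.57615,-.27206,.27711],list(env.sense()['position'])]
C90=rz(np.pi/2)
def fk(x,q):
    a,h,L1,L2,L3=x; A=q[1];B=q[1]+q[2]
    w=rz(q[0]).apply([a+L1*np.sin(A)+L2*np.sin(B),0,h+L1*np.cos(A)+L2*np.cos(B)])
    return w, w+L3*W(q).as_matrix()[:,2]
E
python3 - <<'E'
from h import *
f=least_squares(lambda x:np.ravel([fk(x,q)[1]-t for q,t in zip(Q,T)]),[0,.4,.4,.4,.25]); print(f.x.round(4),np.abs(f.fun).max())
w,t=fk(f.x,Q[2]); print('wrist now',w,'after',w+.1*TZ)
S=cloud('side',load('side')[1]); S=S[(S[...,2]>.09)&(np.hypot(S[...,0]-w[0],S[...,1]-w[1])<.3)]
r=S-w; al=r@TZ; rad=np.linalg.norm(r-al[:,None]*TZ,axis=1)
for lo in np.arange(-.1,.3,.03):
    k=(al>lo)&(al<lo+.03)&(rad<.12); print(round(lo,2),k.sum(),rad[k].max() if k.any() else '')
E
```

```text
[-0.0526  0.23    0.5789  0.4232  0.4243] 0.058446333870221454
wrist now [ 0.43141432 -0.61005717  0.2840553 ] after [ 0.46801413 -0.53156861  0.2340553 ]
-0.1 0 
-0.07 0 
-0.04 0 
-0.01 287 0.08118453666712039
0.02 4912 0.09696596310611644
0.05 1531 0.11998186680864856
0.08 84 0.09805721643474727
0.11 35 0.06224856818335281
0.14 28 0.05931991844526765
0.17 41 0.06038360009550065
0.2 24 0.0606344197329312
0.23 87 0.0716265966706353
0.26 1 0.07002731560408523
0.29 974 0.10091872520983816
```

```bash
python3 - <<'E'
from h import *
s=env.sense();q=s['joint_pos'];print(q.round(3),((W(q)*C90).inv()*tq(s['tcp_rot'])).magnitude())
S=cloud('side',load('side')[1]);P=cloud('top',load('top')[1])
R=tq(s['tcp_rot'])
c=np.array([.4485,-.339,.065])-.1*TZ; print('cell top in cur frame',c,'tool',R.inv().apply(c-s['position']))
for n,X in(('side',S),('top',P)):
    a=X[(X[...,2]>.08)&(np.hypot(X[...,0]-.47,X[...,1]+.38)<.25)&(X[...,2]<.45)]; t=R.inv().apply(a-s['position'])
    for z0 in np.arange(-.32,0,.04):
        k=abs(t[:,2]-z0)<.02
        if k.sum()>3: print(n,round(z0,2),k.sum(),'x',np.percentile(t[k,0],[0,100]).round(3),'y',np.percentile(t[k,1],[0,100]).round(3))
E
```

```text
[-0.955  0.969  1.306  0.851  1.572 -0.85 ] 5.132905769563413e-16
cell top in cur frame [ 0.41190018 -0.41748856  0.115     ] tool [-0.07373048 -0.09569006 -0.19946854]
side -0.32 343 x [0.011 0.208] y [-0.147  0.084]
side -0.28 32 x [0.023 0.048] y [-0.045 -0.013]
side -0.24 63 x [0.016 0.046] y [-0.046 -0.011]
side -0.2 38 x [0.009 0.042] y [-0.051 -0.026]
side -0.16 57 x [0.011 0.04 ] y [-0.051 -0.03 ]
side -0.12 1167 x [-0.037  0.04 ] y [-0.091  0.088]
side -0.08 150 x [-0.001  0.04 ] y [-0.081  0.079]
side -0.04 8 x [-0.008  0.016] y [-0.05   0.045]
top -0.32 1377 x [0.085 0.238] y [-0.196 -0.15 ]
top -0.16 122 x [0.018 0.028] y [-0.018  0.016]
top -0.12 1089 x [-0.037  0.04 ] y [-0.083  0.088]
top -0.08 833 x [-0.036  0.042] y [-0.083  0.08 ]
top -0.04 384 x [-0.019  0.02 ] y [-0.06   0.057]
```

The small cell stays about 36 mm clear of the gripper body, so I'll advance and grip.

Emit:
arm_command(targets=[[0,-0.0044,-0.0029,0.05,0,0,0],[0,-0.0044,-0.0029,0.1,0,0,0],[0,-0.0044,-0.0029,0.15,0,0,0],[0,-0.0044,-0.0029,0.2,0,0,0],[0,-0.0044,-0.0029,0.2015,0,0,0],[0,-0.0044,-0.0029,0.2015,0,0,0]])

```text
clock: 3.3
position: [0.6221, -0.1888, 0.0253]
tcp_rot: [-0.268, 0.73, 0.466, 0.421]
ft_force: [-1.0, -0.2, -0.1]
width: 1.0
finger_force: 0.0
```

```bash
python3 - <<'E'
from h import *
s=env.sense();print(s['position'],s['ft_force'],rel(CELL+.016*TZ,RP))
E
```

```text
[ 0.62213519 -0.18882072  0.02527345] [-0.98940717 -0.18294573 -0.12770968] (array([ 0.0023,  0.0023, -0.003 ]), array([0.    , 0.0002, 0.0002]), 'mm/deg', np.float64(2.18114146018342), np.float64(0.121013070156925))
```

Emit:
arm_command(targets=[[1,0,0,0,0,0,0],[1,0,0,0,0,0,0],[1,0,0,0,0,0,0],[1,0,0,0,0,0,0],[1,0,0,0,0,0,0],[1,0,0,0,0,0,0],[1,0,0,0,0,0,0],[1,0,0,0,0,0,0]], grip_force=30)

```text
clock: 4.1
position: [0.622, -0.189, 0.0246]
tcp_rot: [-0.268, 0.731, 0.466, 0.421]
ft_force: [0.4, 0.1, -0.4]
width: 0.345
finger_force: 30.0
```

```bash
cat >> h.py <<'E'
RL=place(D(30))
E
python3 - <<'E'
from h import *
np.set_printoptions(suppress=True)
s=env.sense();R=tq(s['tcp_rot']);c=R.inv().apply(CELL-s['position']);print('cell in tool',c*1000,'y->0', 'axis',R.inv().apply(UP))
c[1]=0;np.save('c.npy',c)
print('lift',R.inv().apply([0,0,.22])/.5)
t=SEAT+.003*JX-RL.apply(c); print(t)
print(rel(t+[0,0,.18],RL)); t0=s['position']+[0,0,.22]
print('after lift shift incl', R.inv().apply(t+[0,0,.18]-s['position'])/.5)
E
```

```text
cell in tool [  1.8075685    1.18721921 -17.6391446 ] y->0 axis [ 0.86533339  0.00089763 -0.5011959 ]
lift [ 0.38074669  0.00039496 -0.22052619]
[0.55420914 0.09718626 0.03562784]
(array([ 0.5621, -0.3645,  0.2076]), array([ 0.0969, -0.132 , -0.3623]), 'mm/deg', np.float64(350.69511172515234), np.float64(143.1502443649315))
after lift shift incl [ 0.56212938 -0.36451653  0.2075729 ]
```

```bash
python3 - <<'E'
from h import *
s=env.sense();R=tq(s['tcp_rot']);rv=(R.inv()*RL).as_rotvec();p0=s['position']+[0,0,.22];p1=SEAT+.003*JX-RL.apply(np.load('c.npy'))+[0,0,.18]
for f in np.linspace(0,1,9):
    X=R*Ro.from_rotvec(rv*f);tz=X.as_matrix()[:,2];p=p0+f*(p1-p0);w=p-.25*tz;q1=np.arctan2(w[1],w[0])
    M=((rz(q1)*ry(np.pi/2+D(35))).inv()*X*C90.inv()).as_matrix()
    print(tz.round(2),np.rad2deg([q1,np.arctan2(M[1,2],M[0,2]),np.arccos(M[2,2]),np.arctan2(M[2,1],-M[2,0])]).round())
E
```

```text
[ 0.37  0.78 -0.5 ] [-36.  59.  81. -36.]
[ 0.28  0.75 -0.59] [-32.  54.  78. -49.]
[ 0.23  0.69 -0.69] [-28.  48.  73. -61.]
[ 0.2   0.6  -0.78] [-23.  43.  66. -72.]
[ 0.2   0.49 -0.85] [-17.  38.  58. -81.]
[ 0.24  0.38 -0.89] [-11.  33.  50. -89.]
[ 0.3   0.27 -0.91] [ -5.  26.  41. -95.]
[ 0.39  0.17 -0.9 ] [  2.  17.  33. -98.]
[ 0.49  0.1  -0.87] [  9.   3.  25. -95.]
```

Smooth path. Lift, then transit.

Emit:
arm_command(targets=[[1,0.05,0,-0.029,0,0,0],[1,0.12,0,-0.07,0,0,0],[1,0.2,0,-0.116,0,0,0],[1,0.28,0,-0.162,0,0,0],[1,0.38,0,-0.22,0,0,0],[1,0.38,0,-0.22,0,0,0]])

```text
clock: 4.7
position: [0.6228, -0.1896, 0.2495]
tcp_rot: [-0.265, 0.73, 0.468, 0.422]
ft_force: [0.2, 0.1, -1.6]
width: 0.349
finger_force: 30.0
```

```bash
python3 - <<'E'
from h import *
np.set_printoptions(suppress=True)
s=env.sense();print(s['position'],s['ft_force'],s['width'])
t=SEAT+.003*JX-RL.apply(np.load('c.npy'))
print(rel(t+[0,0,.18],RL))
E
```

```text
[ 0.62275357 -0.18956159  0.24949379] [ 0.21929985  0.13038979 -1.64556054] 0.3493658083450566
(array([ 0.1763, -0.3671,  0.4318]), array([ 0.097 , -0.1308, -0.3617]), 'mm/deg', np.float64(296.7651777663041), np.float64(142.82347840002683))
```

Emit:
arm_command(targets=[[1,0.01,-0.02,0.025,0.0057,-0.0077,-0.0213],[1,0.0207,-0.0432,0.0508,0.0114,-0.0154,-0.0426],[1,0.0311,-0.0648,0.0762,0.0171,-0.0231,-0.0638],[1,0.0415,-0.0864,0.1016,0.0228,-0.0308,-0.0851],[1,0.0519,-0.108,0.127,0.0285,-0.0385,-0.1064],[1,0.0622,-0.1296,0.1524,0.0342,-0.0462,-0.1277],[1,0.0726,-0.1512,0.1778,0.0399,-0.0539,-0.1489],[1,0.083,-0.1728,0.2032,0.0456,-0.0616,-0.1702],[1,0.0933,-0.1943,0.2286,0.0514,-0.0692,-0.1915],[1,0.1037,-0.2159,0.254,0.0571,-0.0769,-0.2128],[1,0.1141,-0.2375,0.2794,0.0628,-0.0846,-0.234],[1,0.1245,-0.2591,0.3048,0.0685,-0.0923,-0.2553],[1,0.1348,-0.2807,0.3302,0.0742,-0.1,-0.2766],[1,0.1452,-0.3023,0.3556,0.0799,-0.1077,-0.2979],[1,0.1556,-0.3239,0.381,0.0856,-0.1154,-0.3191],[1,0.1659,-0.3455,0.4064,0.0913,-0.1231,-0.3404],[1,0.1763,-0.3671,0.4318,0.097,-0.1308,-0.3617],[1,0.1763,-0.3671,0.4318,0.097,-0.1308,-0.3617],[1,0.1763,-0.3671,0.4318,0.097,-0.1308,-0.3617],[1,0.1763,-0.3671,0.4318,0.097,-0.1308,-0.3617]])

```text
clock: 6.7
position: [0.5536, 0.0977, 0.2121]
tcp_rot: [0.255, -0.099, 0.961, 0.03]
ft_force: [-0.0, 0.0, -1.7]
width: 0.348
finger_force: 30.0
```

```bash
python3 - <<'E'
from h import *
np.set_printoptions(suppress=True)
s=env.sense();print(s['joint_pos'].round(2),s['position'],s['ft_force'],s['width'])
t=SEAT+.003*JX-RL.apply(np.load('c.npy'))
print(rel(t+[0,0,.18],RL),rel(t+[0,0,.03],RL))
im,d=grab('side');cv2.imwrite('pics/s2.png',cv2.resize(im[100:270,250:430,::-1],None,fx=3.3,fy=3.3,interpolation=cv2.INTER_CUBIC))
E
```

```text
[-0.    0.23  1.96  0.25  0.46 -1.97] [0.55359781 0.09766364 0.21213778] [-0.02756836  0.04935161 -1.67596423] 0.3478569232551215
(array([-0.0043, -0.0011, -0.0056]), array([ 0.0009, -0.0008, -0.0009]), 'mm/deg', np.float64(3.575208323805782), np.float64(0.522860051139439)) (array([ 0.1444, -0.0034,  0.255 ]), array([ 0.0009, -0.0008, -0.0009]), 'mm/deg', np.float64(146.5119963305128), np.float64(0.522860051139439))
```

View pics/s2.png

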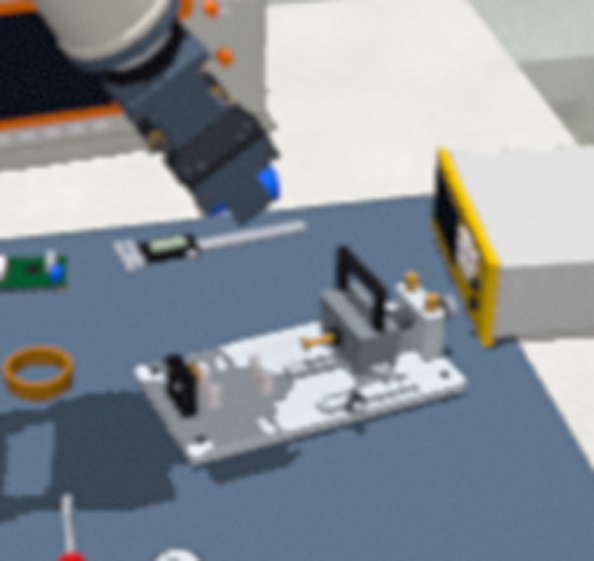

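The crop shows the cell held level, its flat blue end at (268,183) facing the spring end and its button end at (215,210) towards the fixed contact. I'll go down to hover and check the cell's place.

Emit:
arm_command(targets=[[1,0.0,-0.001,0.03,0.0009,-0.0008,-0.0009],[1,0.04,-0.002,0.09,0.0009,-0.0008,-0.0009],[1,0.08,-0.003,0.15,0.0009,-0.0008,-0.0009],[1,0.11,-0.003,0.2,0.0009,-0.0008,-0.0009],[1,0.144,-0.0034,0.255,0.0009,-0.0008,-0.0009],[1,0.144,-0.0034,0.255,0.0009,-0.0008,-0.0009],[1,0.144,-0.0034,0.255,0.0009,-0.0008,-0.0009]])

```text
clock: 7.45
position: [0.5596, 0.0944, 0.0732]
tcp_rot: [0.25, -0.098, 0.963, 0.032]
ft_force: [1.1, -2.0, -0.9]
width: 0.345
finger_force: 30.0
```

```bash
python3 - <<'E'
from h import *
np.set_printoptions(suppress=True)
s=env.sense();c=np.load('c.npy');R=tq(s['tcp_rot'])
e=s['position']+R.apply(c);print('est centre jig',jig(e),'axis',R.apply(Ro.from_rotvec([0,0,0]).apply(RP.inv().apply(UP)))@np.c_[JX,JY,UP])
for n in('side','top'):
    im,d=grab(n);J=jig(cloud(n,d));i=im.astype(int)
    b=(i[...,2]>i[...,0]+50)&(i[...,2]>i[...,1]+40)&(abs(J[...,0])<60)&(abs(J[...,1])<40)&(J[...,2]>40)&(J[...,2]<110)
    a=J[b];print(n,len(a)); 
    if len(a): print(np.percentile(a,[0,5,50,95,100],axis=0).round(1))
    m=(abs(J[...,0])<60)&(abs(J[...,1])<14)&(J[...,2]>66)&(J[...,2]<100)&(d>0)
    # end discs: leftmost x
    for x0 in range(-50,50,10):
        k=m&(J[...,0]>=x0)&(J[...,0]<x0+10)
        if k.sum(): print(x0,k.sum(),J[k].max(0).round(1),J[k].mean(0).round(1))
t=SEAT+.004*JX-RL.apply(c)
print(rel(t+[0,0,.03],RL),rel(t,RL))
im,d=load('top');cv2.imwrite('pics/t2.png',cv2.resize(im[120:235,240:335,::-1],None,fx=5,fy=5,interpolation=cv2.INTER_CUBIC))
E
```

```text
est centre jig [ 7.88788957 -3.99083364 87.74379604] axis [-0.99990645  0.00213284  0.01351062]
side 29
[[ 18.2 -32.8  83.1]
 [ 24.2 -25.7  84.3]
 [ 34.7 -16.8  94.6]
 [ 41.4 -10.6 102. ]
 [ 42.7  -8.8 105.2]]
30 2 [ 38.3 -10.1  97.7] [ 36.4 -10.8  96.8]
40 1 [ 40.5 -12.5  89.7] [ 40.5 -12.5  89.7]
top 144
[[  6.6 -18.9  90.6]
 [  7.8 -18.2  92.5]
 [ 28.   -5.6  97.8]
 [ 39.6   8.  101.3]
 [ 41.1   8.9 102.5]]
0 18 [ 9.9 11.  99.9] [ 7.7 -0.2 97.4]
10 4 [19.6  1.5 99.3] [19.4 -4.6 98.3]
20 41 [29.9 13.5 99.9] [25.   1.6 95.9]
30 34 [39.9  8.2 99.8] [35.  -2.3 97.3]
40 6 [41.1  7.9 98.3] [40.5 -2.1 96.2]
(array([0.0128, 0.007 , 0.0096]), array([ 0.0015, -0.0023, -0.0013]), 'mm/deg', np.float64(8.72691646979287), np.float64(1.105880040917727)) (array([0.042 , 0.0062, 0.062 ]), array([ 0.0015, -0.0023, -0.0013]), 'mm/deg', np.float64(37.58388428312908), np.float64(1.105880040917727))
```

View pics/t2.png

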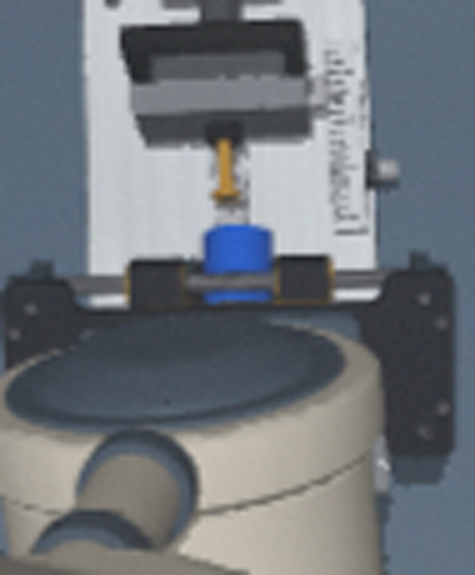

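The top crop shows the cell's flat end at (238,230), about in line with the pin at (225,190). It is roughly 4 mm to the right of the axis and 4 mm too far along, so I'll correct that at hover.

```bash
cat >> h.py <<'E'
PL=SEAT+.005*JX+.0005*JY-RL.apply(np.load('c.npy'))
E
python3 - <<'E'
from h import *
np.set_printoptions(suppress=True)
print(env.sense()['joint_pos'].round(2),rel(PL+[0,0,.025],RL))
E
```

```text
[-0.01  0.53  2.09  1.32  0.12 -3.08] (array([0.0159, 0.0079, 0.0193]), array([ 0.0015, -0.0023, -0.0013]), 'mm/deg', np.float64(13.125751299509282), np.float64(1.105880040917727))
```

The wrist has hit its limits (q5 = 0.12, q6 = −3.08), so this tilt cannot reach the cradle. I'll fit the kinematics and choose a reachable grasp tilt.

```bash
cat > k.py <<'E'
from h import *
Qs=np.array([[-1.425,.494,1.345,0,1.302,-.096],[-.972,.717,1.236,.870,1.794,-.611],[-.955,.969,1.306,.851,1.572,-.85],[0,.23,1.96,.25,.46,-1.97],list(env.sense()['joint_pos'])])
Ts=np.array([[.15,-.607,.214],[.57615,-.27206,.27711],[.58759,-.26838,.07957],[.5536,.09766,.21214],list(env.sense()['position'])])
if __name__=='__main__': np.savez('k.npz',Q=Qs,T=Ts)
z=np.load('k.npz');Qs,Ts=z['Q'],z['T']
def F(x,q):
    a,d,h,L1,a3,L2,d5,L3=x; A=q[1];B=q[1]+q[2]
    R3=rz(q[0])*ry(B); R5=R3*rz(q[3])*ry(q[4])
    return rz(q[0]).apply([a,d,h])+(rz(q[0])*ry(A)).apply([0,0,L1])+R3.apply([a3,0,L2])+R5.apply([d5,0,L3])
fit=least_squares(lambda x:np.ravel([F(x,q)-t for q,t in zip(Qs,Ts)]),[0,0,.4,.4,0,.4,0,.25]); X=fit.x
lo=np.array([-2.91,-.82,.22,-1.22,.12,-3.08]);hi=np.array([2.91,2.16,2.67,4.37,2.79,3.08])
def ik(p,R,q0):
    f=lambda q:np.r_[(F(X,q)-p)*10,((W(q)*C90).inv()*R).as_rotvec()]
    r=least_squares(f,np.clip(q0,lo+.01,hi-.01),bounds=(lo,hi)); return r.x.round(2),np.abs(r.fun).max().round(4)
E
python3 k.py; python3 - <<'E'
from k import *
print(X.round(4),np.abs(fit.fun).max())
c=np.load('c.npy')
for e in(5,10,15,20,30,40,45,50,60):
  R=place(D(e)); p=SEAT+.005*JX+.016*R.as_matrix()[:,2]
  for q0 in([.1,.5,2.,.3,.4,-1.6],[.1,.5,2.,3.1,.4,1.5]): print(e,*ik(p,R,np.array(q0)))
for phi in(-25,-15,15,25):
  R=Ro.from_rotvec(JX*D(phi))*RL; p=SEAT+.005*JX-R.apply(c)
  for q0 in([.1,.5,2.,1,.4,-2.6],[.1,.5,2.,-1,.4,-.5]): print('phi',phi,*ik(p,R,np.array(q0)))
E
```

```text
[ 0.0027  0.0603  0.2585  0.5901  0.115   0.3831 -0.0014  0.3513] 0.0011751331524775255
5 [ 0.06  0.61  1.78  0.02  0.67 -1.74] 0.0
5 [-0.01  0.61  2.09  1.42  0.12  3.08] 0.3506
10 [ 0.05  0.59  1.85  0.06  0.53 -1.78] 0.0
10 [-0.01  0.61  2.09  1.42  0.12  3.08] 0.2676
15 [ 0.04  0.58  1.92  0.12  0.38 -1.85] 0.0
15 [-0.01  0.6   2.09  1.43  0.12  3.08] 0.1847
20 [ 0.03  0.58  2.    0.28  0.22 -2.02] 0.0
20 [-0.01  0.6   2.09  1.43  0.12  3.08] 0.102
30 [-0.    0.6   2.08  1.32  0.12 -3.08] 0.0703
30 [0.   0.62 2.14 2.46 0.16 2.07] 0.0
40 [-0.    0.59  2.07  1.33  0.12 -3.08] 0.2352
40 [-0.03  0.72  2.27  2.85  0.55  1.64] 0.0
45 [-0.    0.59  2.07  1.34  0.12 -3.08] 0.3176
45 [-0.04  0.79  2.34  2.89  0.77  1.58] 0.0
50 [-0.    0.58  2.07  1.34  0.12 -3.08] 0.3999
50 [-0.06  0.89  2.4   2.9   1.01  1.52] 0.0
60 [-0.    0.58  2.07  1.35  0.12 -3.08] 0.5646
60 [-0.1   1.14  2.49  2.88  1.52  1.43] 0.0
phi -25 [ 0.29  0.64  1.98 -1.22  0.42 -0.46] 0.153
phi -25 [ 0.29  0.64  1.98 -1.22  0.42 -0.46] 0.153
phi -15 [ 0.17  0.61  2.04 -1.22  0.2  -0.5 ] 0.1098
phi -15 [ 0.17  0.61  2.04 -1.22  0.2  -0.5 ] 0.1098
phi 15 [-0.16  0.62  2.05  1.31  0.39 -3.08] 0.0705
phi 15 [-0.16  0.62  2.05  1.31  0.39 -3.08] 0.0705
phi 25 [-0.26  0.67  2.03  1.29  0.58 -3.08] 0.0685
phi 25 [-0.26  0.67  2.03  1.29  0.58 -3.08] 0.0685
```

```bash
python3 - <<'E'
from k import *
for e in(12,15,18):
 for az in(65,75,85,95):
  o=np.array([np.cos(D(az)),np.sin(D(az)),0]);R=pick(D(e),o)
  print(e,az,*ik(CELL+.016*R.as_matrix()[:,2],R,np.array([-.95,1,1.3,.85,1.5,-.85])))
# back to pick spot from here: via high hover
np.set_printoptions(suppress=True)
print('up',rel(PL+[0,0,.2],RL), env.sense()['joint_pos'])
E
```

```text
12 65 [-0.89  1.18  1.31  1.08  1.67 -1.  ] 0.0
12 75 [-0.85  1.22  1.15  0.99  1.8  -0.94] 0.0
12 85 [-0.81  1.26  1.    0.91  1.95 -0.9 ] 0.0
12 95 [-0.76  1.31  0.84  0.85  2.1  -0.87] 0.0
15 65 [-0.89  1.16  1.33  1.05  1.63 -0.99] 0.0
15 75 [-0.85  1.19  1.17  0.96  1.76 -0.93] 0.0
15 85 [-0.81  1.23  1.02  0.88  1.91 -0.9 ] 0.0
15 95 [-0.76  1.28  0.86  0.81  2.06 -0.89] 0.0
18 65 [-0.88  1.13  1.34  1.03  1.59 -0.97] 0.0
18 75 [-0.84  1.17  1.19  0.93  1.72 -0.93] 0.0
18 85 [-0.8   1.21  1.03  0.85  1.87 -0.9 ] 0.0
18 95 [-0.75  1.25  0.88  0.78  2.02 -0.9 ] 0.0
up (array([-0.1546,  0.0122, -0.2863]), array([ 0.0015, -0.0023, -0.0013]), 'mm/deg', np.float64(162.79336956566962), np.float64(1.105880040917727)) [-0.01030745  0.52681197  2.08874007  1.32454807  0.11930874 -3.07819101]
```

Emit:
arm_command(targets=[[1,-0.04,0.003,-0.07,0.0015,-0.0023,-0.0013],[1,-0.1,0.006,-0.15,0.0015,-0.0023,-0.0013],[1,-0.1546,0.0122,-0.2863,0.0015,-0.0023,-0.0013],[1,-0.1546,0.0122,-0.2863,0.0015,-0.0023,-0.0013],[1,-0.1546,0.0122,-0.2863,0.0015,-0.0023,-0.0013],[1,-0.1546,0.0122,-0.2863,0.0015,-0.0023,-0.0013],[1,-0.1546,0.0122,-0.2863,0.0015,-0.0023,-0.0013],[1,-0.1546,0.0122,-0.2863,0.0015,-0.0023,-0.0013],[1,-0.1546,0.0122,-0.2863,0.0015,-0.0023,-0.0013],[1,-0.1546,0.0122,-0.2863,0.0015,-0.0023,-0.0013]])

```text
clock: 8.55
position: [0.5546, 0.0994, 0.2353]
tcp_rot: [0.257, -0.106, 0.96, 0.026]
ft_force: [-0.8, 0.3, -2.5]
width: 0.344
finger_force: 30.0
```

```bash
python3 - <<'E'
from h import *
np.set_printoptions(suppress=True)
s=env.sense();print(s['joint_pos'].round(2),s['position'],s['clock'],s['width'])
t=CELL-RP.apply(np.load('c.npy'));R=tq(s['tcp_rot'])
a=rel(t+[0,0,.15],RP);print(a)
E
```

```text
[ 0.01  0.2   1.92  0.2   0.52 -1.93] [0.55457226 0.099413   0.23532481] 8.55 0.3440247104365614
(array([ 0.0546, -0.5931,  0.112 ]), array([-0.0982,  0.1319,  0.3638]), 'mm/deg', np.float64(303.0413982836535), np.float64(143.71819088035372))
```

Emit:
arm_command(targets=[[1,0.003,-0.035,0.0066,-0.0058,0.0078,0.0214],[1,0.006,-0.07,0.0132,-0.0116,0.0155,0.0428],[1,0.01,-0.105,0.02,-0.0173,0.0233,0.0642],[1,0.013,-0.14,0.026,-0.0231,0.031,0.0856],[1,0.016,-0.175,0.033,-0.0289,0.0388,0.107],[1,0.019,-0.209,0.04,-0.0347,0.0466,0.1284],[1,0.022,-0.244,0.046,-0.0404,0.0543,0.1498],[1,0.026,-0.279,0.053,-0.0462,0.0621,0.1712],[1,0.029,-0.314,0.059,-0.052,0.0698,0.1926],[1,0.032,-0.349,0.066,-0.0578,0.0776,0.214],[1,0.035,-0.384,0.072,-0.0635,0.0853,0.2354],[1,0.039,-0.419,0.079,-0.0693,0.0931,0.2568],[1,0.042,-0.454,0.086,-0.0751,0.1009,0.2782],[1,0.045,-0.488,0.092,-0.0809,0.1086,0.2996],[1,0.048,-0.523,0.099,-0.0866,0.1164,0.321],[1,0.051,-0.558,0.105,-0.0924,0.1241,0.3424],[1,0.0546,-0.5931,0.112,-0.0982,0.1319,0.3638],[1,0.0546,-0.5931,0.112,-0.0982,0.1319,0.3638],[1,0.0546,-0.5931,0.112,-0.0982,0.1319,0.3638],[1,0.0546,-0.5931,0.112,-0.0982,0.1319,0.3638]])

```text
clock: 10.55
position: [0.6235, -0.1884, 0.1756]
tcp_rot: [-0.268, 0.729, 0.466, 0.423]
ft_force: [0.7, -0.1, -2.3]
width: 0.346
finger_force: 30.0
```

```bash
python3 - <<'E'
from h import *
np.set_printoptions(suppress=True)
s=env.sense();print(s['joint_pos'].round(2),s['position'],s['clock'],s['width'],s['ft_force'])
t=CELL-RP.apply(np.load('c.npy'))
print(rel(t+[0,0,.15],RP));print(rel(t+[0,0,.01],RP))
E
```

```text
[-0.84  0.81  1.38  0.92  1.56 -0.73] [ 0.62353468 -0.1883762   0.17564471] 10.55 0.3457876123148188 [ 0.67982571 -0.07893272 -2.34506523]
(array([-0.003 ,  0.0001, -0.001 ]), array([ 0.    , -0.0002,  0.0005]), 'mm/deg', np.float64(1.5743422718825737), np.float64(0.18772990732405603))
(array([-0.2456, -0.0007,  0.1387]), array([ 0.    , -0.0002,  0.0005]), 'mm/deg', np.float64(141.03470928163182), np.float64(0.18772990732405603))
```

Emit:
arm_command(targets=[[1,-0.05,0,0.029,0,-0.0002,0.0005],[1,-0.11,0,0.062,0,-0.0002,0.0005],[1,-0.17,0,0.096,0,-0.0002,0.0005],[1,-0.22,0,0.124,0,-0.0002,0.0005],[1,-0.2456,-0.0007,0.1387,0,-0.0002,0.0005],[1,-0.252,-0.0007,0.1425,0,-0.0002,0.0005],[1,-0.256,-0.0007,0.145,0,-0.0002,0.0005],[1,-0.26,-0.0007,0.147,0,-0.0002,0.0005],[1,-0.2625,-0.0007,0.1487,0,-0.0002,0.0005],[1,-0.2625,-0.0007,0.1487,0,-0.0002,0.0005]])

```text
clock: 11.55
position: [0.6233, -0.1901, 0.0257]
tcp_rot: [-0.268, 0.731, 0.464, 0.422]
ft_force: [0.0, 0.3, -1.6]
width: 0.346
finger_force: 30.0
```

```bash
cat >> h.py <<'E'
O2=np.array([np.cos(D(80)),np.sin(D(80)),0]); RP2=pick(D(15),O2); TZ2=RP2.as_matrix()[:,2]; RL2=place(D(15))
E
python3 - <<'E'
from h import *
np.set_printoptions(suppress=True)
s=env.sense();R=tq(s['tcp_rot']);print(s['position'],s['ft_force'],s['width']);c=np.load('c.npy')
cen=s['position']+R.apply(c);print('cell',cen);np.save('cen.npy',cen)
print(rel(cen+.016*TZ2,RP2))
E
```

```text
[ 0.6232885  -0.19012847  0.02566797] [ 0.00606527  0.33684082 -1.64382824] 0.34646089720090817
cell [ 0.6171829  -0.20314404  0.03604696]
(array([ 0.0113, -0.0081, -0.0053]), array([ 0.039 ,  0.0414, -0.0162]), 'mm/deg', np.float64(7.448505615175445), np.float64(21.26477988378985))
```

Emit:
arm_command(targets=[[1,-0.0013,0,0.0007,0,0,0],[1,-0.0026,0,0.0015,0,0,0],[1,-0.0026,0,0.0015,0,0,0],[1,-0.0026,0,0.0015,0,0,0]])

```text
clock: 11.95
position: [0.6232, -0.1901, 0.0246]
tcp_rot: [-0.269, 0.731, 0.464, 0.423]
ft_force: [-1.6, -2.0, 7.9]
width: 0.348
finger_force: 30.0
```

Emit:
arm_command(targets=[[0,0,0,0,0,0,0],[0,0,0,0,0,0,0],[0,0,0,0,0,0,0],[0,0,0,0,0,0,0],[0,0,0,0,0,0,0],[0,0,0,0,0,0,0]])

```text
clock: 12.55
position: [0.6231, -0.1899, 0.0236]
tcp_rot: [-0.269, 0.731, 0.464, 0.422]
ft_force: [0.2, -0.3, 0.4]
width: 0.843
finger_force: 0.0
```

```bash
python3 - <<'E'
from h import *
np.set_printoptions(suppress=True)
for n in('side','top'):
    im,d=grab(n);P=cloud(n,d);i=im.astype(int)
    k=(np.hypot(P[...,0]-.617,P[...,1]+.203)<.03)&(P[...,2]>.015)&(P[...,2]<.085)
    b=k&(i[...,2]>i[...,0]+50)&(i[...,2]>i[...,1]+40); w=k&(i.min(-1)>140)
    for m in(b,w):
        a=P[m]; print(n,len(a),a.min(0).round(4) if len(a) else '',a.max(0).round(4) if len(a) else '')
s=env.sense();print(s['position'],s['ft_force'],s['width'])
cen=np.load('cen.npy');cen[2]=.035
print(rel(cen+.016*TZ2,RP2))
E
```

```text
side 3 [ 0.6258 -0.2123  0.0421] [ 0.6294 -0.2087  0.0594]
side 90 [ 0.6017 -0.2203  0.0644] [ 0.6312 -0.1846  0.074 ]
top 46 [ 0.5998 -0.2069  0.0152] [ 0.608  -0.1901  0.0625]
top 143 [ 0.601  -0.2171  0.0635] [ 0.6313 -0.187   0.0729]
[ 0.62310361 -0.18987506  0.02357128] [-0.25707569 -1.04240731 -0.56909522] 0.931588029056557
(array([ 0.013 , -0.0075, -0.0066]), array([ 0.0389,  0.0413, -0.0163]), 'mm/deg', np.float64(8.209390279422209), np.float64(21.243301351030013))
```

Emit:
arm_command(targets=[[0,0.004,-0.002,-0.002,0.01,0.0103,-0.004],[0,0.007,-0.004,-0.0035,0.02,0.0206,-0.008],[0,0.01,-0.006,-0.005,0.03,0.031,-0.012],[0,0.013,-0.0075,-0.0066,0.0389,0.0413,-0.0163],[0,0.013,-0.0075,-0.0066,0.0389,0.0413,-0.0163],[0,0.013,-0.0075,-0.0066,0.0389,0.0413,-0.0163]])

```text
clock: 13.25
position: [0.6199, -0.1878, 0.0302]
tcp_rot: [-0.391, 0.609, 0.51, 0.466]
ft_force: [0.4, 0.5, -0.2]
width: 0.998
finger_force: 0.0
```

```bash
python3 - <<'E'
from h import *
np.set_printoptions(suppress=True)
s=env.sense();print(s['joint_pos'].round(2),s['position'],s['ft_force'],s['width'])
cen=np.load('cen.npy');cen[2]=.035;cen[:2]=[.6165,-.2028]
print(rel(cen+.016*TZ2,RP2))
E
```

```text
[-0.83  1.21  1.1   0.92  1.83 -0.91] [ 0.61993695 -0.18781623  0.0302474 ] [ 0.35486891  0.50349157 -0.15353865] 0.9984863976234617
(array([ 0.0012, -0.0016, -0.0001]), array([ 0.0002,  0.0002, -0.0002]), 'mm/deg', np.float64(0.9985605634450169), np.float64(0.1248125679519026))
```

Well placed. Grip and lift (vertical in tool axes: x·0.966, z·−0.259).

Emit:
arm_command(targets=[[1,0.001,-0.001,0,0,0,0],[1,0.001,-0.001,0,0,0,0],[1,0.001,-0.001,0,0,0,0],[1,0.001,-0.001,0,0,0,0],[1,0.001,-0.001,0,0,0,0],[1,0.001,-0.001,0,0,0,0],[1,0.001,-0.001,0,0,0,0],[1,0.001,-0.001,0,0,0,0]])

```text
clock: 14.05
position: [0.6195, -0.1878, 0.0313]
tcp_rot: [-0.391, 0.608, 0.51, 0.466]
ft_force: [-0.3, 0.8, -0.1]
width: 0.347
finger_force: 30.0
```

```bash
python3 - <<'E'
from h import *
np.set_printoptions(suppress=True)
s=env.sense();R=tq(s['tcp_rot']);print(s['position'],s['ft_force'],s['width'])
c=R.inv().apply(np.array([.6165,-.2028,.035])-s['position']);print(c*1000);c[1]=0;np.save('c.npy',c)
print('lift',R.inv().apply([0,0,.22])/.5)
E
```

```text
[ 0.61945212 -0.18778278  0.03132608] [-0.34973774  0.82819064 -0.13952286] 0.3467774160014979
[ -0.41080746  -0.2979869  -15.73124514]
lift [ 0.42501331  0.00002915 -0.11385817]
```

Emit:
arm_command(targets=[[1,0.06,0,-0.016,0,0,0],[1,0.13,0,-0.035,0,0,0],[1,0.22,0,-0.058,0,0,0],[1,0.31,0,-0.082,0,0,0],[1,0.425,0,-0.114,0,0,0],[1,0.425,0,-0.114,0,0,0],[1,0.425,0,-0.114,0,0,0]])

```text
clock: 14.75
position: [0.6196, -0.1881, 0.2529]
tcp_rot: [-0.39, 0.608, 0.511, 0.466]
ft_force: [0.5, -0.3, -1.8]
width: 0.345
finger_force: 30.0
```

```bash
sed -i 's/^PL=.*/PL=SEAT+.005*JX-place(np.deg2rad(15)).apply(np.load("\.\/c.npy"))/' h.py; python3 - <<'E'
from k import *
np.set_printoptions(suppress=True)
s=env.sense();R=tq(s['tcp_rot']);print(s['clock'],s['joint_pos'].round(2),s['position'],s['ft_force'],s['width'])
print('PL',PL); r=rel(PL+[0,0,.15],RL2);print(r, r[0]/17, r[1]/17)
rv=(R.inv()*RL2).as_rotvec();q=s['joint_pos']
for f in np.linspace(0,1,7): q,e=ik(s['position']+f*(PL+[0,0,.15]-s['position']),R*Ro.from_rotvec(rv*f),q);print(q,e)
print(ik(PL,RL2,q))
E
```

```text
14.75 [-0.83  0.91  1.12  1.    1.99 -0.68] [ 0.61960214 -0.18809518  0.25285937] [ 0.4894152  -0.30571062 -1.80680437] 0.34513695790494464
PL [0.54960149 0.09620855 0.03469846]
(array([ 0.0088, -0.237 ,  0.5525]), array([ 0.1671, -0.159 , -0.2895]), 'mm/deg', np.float64(300.6237055289585), np.float64(133.24805605080948)) [ 0.00051765 -0.01394118  0.0325    ] [ 0.00982941 -0.00935294 -0.01702941]
[-0.83  0.91  1.12  1.    1.99 -0.68] 0.0
[-0.73  0.85  1.12  0.82  1.96 -0.97] 0.0
[-0.61  0.75  1.18  0.66  1.84 -1.24] 0.0
[-0.49  0.63  1.29  0.51  1.65 -1.48] 0.0
[-0.34  0.51  1.44  0.39  1.41 -1.66] 0.0
[-0.16  0.4   1.61  0.25  1.11 -1.78] 0.0
[ 0.04  0.32  1.78  0.06  0.78 -1.78] 0.0
(array([ 0.04,  0.58,  1.93,  0.12,  0.38, -1.85]), np.float64(0.0))
```

Emit:
arm_command(targets=[[1,0.0005,-0.014,0.0325,0.0098,-0.0094,-0.017],[1,0.001,-0.028,0.065,0.0197,-0.0187,-0.0341],[1,0.0015,-0.042,0.0975,0.0295,-0.0281,-0.0511],[1,0.002,-0.056,0.13,0.0393,-0.0374,-0.0681],[1,0.0026,-0.07,0.1625,0.0491,-0.0468,-0.0851],[1,0.003,-0.084,0.195,0.059,-0.0561,-0.1022],[1,0.0036,-0.098,0.2275,0.0688,-0.0655,-0.1192],[1,0.004,-0.112,0.26,0.0786,-0.0748,-0.1362],[1,0.0047,-0.1255,0.2925,0.0885,-0.0842,-0.1533],[1,0.005,-0.139,0.325,0.0983,-0.0935,-0.1703],[1,0.0057,-0.153,0.3575,0.1081,-0.1029,-0.1873],[1,0.006,-0.167,0.39,0.118,-0.1122,-0.2044],[1,0.0067,-0.181,0.4225,0.1278,-0.1216,-0.2214],[1,0.007,-0.195,0.455,0.1376,-0.1309,-0.2384],[1,0.0078,-0.209,0.4875,0.1474,-0.1403,-0.2554],[1,0.008,-0.223,0.52,0.1573,-0.1496,-0.2725],[1,0.0088,-0.237,0.5525,0.1671,-0.159,-0.2895],[1,0.0088,-0.237,0.5525,0.1671,-0.159,-0.2895],[1,0.0088,-0.237,0.5525,0.1671,-0.159,-0.2895]])

```text
clock: 16.65
position: [0.5481, 0.0972, 0.1827]
tcp_rot: [0.127, -0.104, 0.986, 0.015]
ft_force: [0.9, 0.1, -2.1]
width: 0.345
finger_force: 30.0
```

```bash
python3 - <<'E'
from h import *
np.set_printoptions(suppress=True)
s=env.sense();print(s['clock'],s['joint_pos'].round(2),s['position'],s['ft_force'],s['width'])
print(rel(PL+[0,0,.15],RL2)[:2],rel(PL+[0,0,.028],RL2)[:2])
E
```

```text
16.65 [ 0.04  0.33  1.78  0.07  0.78 -1.78] [0.54809514 0.09719229 0.18270277] [ 0.92749008  0.10763925 -2.11582264] 0.34520087169856817
(array([-0.0035, -0.0025, -0.0032]), array([ 0.0006, -0.0008,  0.0001])) (array([ 0.0584, -0.0035,  0.2328]), array([ 0.0006, -0.0008,  0.0001]))
```

Emit:
arm_command(targets=[[1,-0.0035,-0.0025,-0.0032,0.0006,-0.0008,0.0001],[1,0.01,-0.0027,0.05,0.0006,-0.0008,0.0001],[1,0.025,-0.003,0.11,0.0006,-0.0008,0.0001],[1,0.043,-0.003,0.17,0.0006,-0.0008,0.0001],[1,0.0584,-0.0035,0.2328,0.0006,-0.0008,0.0001],[1,0.0584,-0.0035,0.2328,0.0006,-0.0008,0.0001],[1,0.0584,-0.0035,0.2328,0.0006,-0.0008,0.0001],[1,0.0584,-0.0035,0.2328,0.0006,-0.0008,0.0001]])

```text
clock: 17.45
position: [0.5524, 0.0952, 0.0656]
tcp_rot: [0.132, -0.102, 0.986, 0.013]
ft_force: [-0.1, -0.2, -0.8]
width: 0.344
finger_force: 30.0
```

```bash
cat > m.py <<'E'
from h import *
np.set_printoptions(suppress=True)
s=env.sense();c=np.load('c.npy');R=tq(s['tcp_rot']);print(s['clock'],s['joint_pos'].round(2),s['ft_force'])
print('est centre jig',jig(s['position']+R.apply(c)))
for n in('side','top'):
    im,d=grab(n);J=jig(cloud(n,d));i=im.astype(int)
    b=(i[...,2]>i[...,0]+50)&(i[...,2]>i[...,1]+40)&(abs(J[...,0])<60)&(abs(J[...,1])<40)&(J[...,2]>30)&(J[...,2]<110)
    a=J[b];print(n,len(a)); 
    if len(a): print(np.percentile(a,[0,5,95,100],axis=0).round(1))
E
cat > m2.py <<'E'
from m import *
for z in(.028,.008,0,-.001): print(z,rel(PL+[0,0,z],RL2)[:2])
E
python3 m2.py
```

```text
17.45 [ 0.04  0.53  1.9   0.1   0.46 -1.83] [-0.10979417 -0.16711903 -0.80149432]
est centre jig [ 7.4611235  -1.53544716 80.9129533 ]
side 51
[[-25.2 -24.8  72. ]
 [-23.9 -21.5  73.8]
 [ 38.5  -6.3  95.3]
 [ 41.5   1.6  98. ]]
top 0
0.028 (array([0.0063, 0.0025, 0.0046]), array([-0.0002,  0.0009, -0.0003]))
0.008 (array([0.0169, 0.0026, 0.0432]), array([-0.0002,  0.0009, -0.0003]))
0 (array([0.0211, 0.0026, 0.0586]), array([-0.0002,  0.0009, -0.0003]))
-0.001 (array([0.0216, 0.0026, 0.0605]), array([-0.0002,  0.0009, -0.0003]))
```

Emit:
arm_command(targets=[[1,0.0063,0.0025,0.0046,-0.0002,0.0009,-0.0003],[1,0.01,0.0025,0.018,-0.0002,0.0009,-0.0003],[1,0.0135,0.0025,0.03,-0.0002,0.0009,-0.0003],[1,0.0169,0.0026,0.0432,-0.0002,0.0009,-0.0003],[1,0.0169,0.0026,0.0432,-0.0002,0.0009,-0.0003],[1,0.0169,0.0026,0.0432,-0.0002,0.0009,-0.0003],[1,0.0169,0.0026,0.0432,-0.0002,0.0009,-0.0003]])

```text
clock: 18.25
position: [0.5486, 0.0964, 0.0411]
tcp_rot: [0.129, -0.104, 0.986, 0.014]
ft_force: [-0.0, 0.3, -1.0]
width: 0.343
finger_force: 30.0
```

```bash
sed -i 's/^for z.*/for z in(.008,.003,0,-.002): print(z,rel(PL+[0,0,z],RL2)[:2])/' m2.py; echo "im,d=load('side');cv2.imwrite('pics/s3.png',cv2.resize(im[150:250,280:410,::-1],None,fx=5,fy=5,interpolation=cv2.INTER_CUBIC))" >> m2.py; python3 m2.py
```

```text
18.25 [ 0.04  0.57  1.92  0.11  0.4  -1.84] [-0.00365222  0.33015758 -0.98858642]
est centre jig [ 4.05383352  0.36710008 56.44460065]
side 45
[[-29.5 -24.8  48.8]
 [-27.2 -19.1  51. ]
 [ 35.4  -7.5  69. ]
 [ 38.8   1.9  72.6]]
top 0
0.008 (array([-0.0025, -0.0007, -0.0023]), array([ 0.0001, -0.0003,  0.0001]))
0.003 (array([ 0.0001, -0.0007,  0.0074]), array([ 0.0001, -0.0003,  0.0001]))
0 (array([ 0.0017, -0.0007,  0.0132]), array([ 0.0001, -0.0003,  0.0001]))
-0.002 (array([ 0.0027, -0.0007,  0.0171]), array([ 0.0001, -0.0003,  0.0001]))
```

View pics/s3.png

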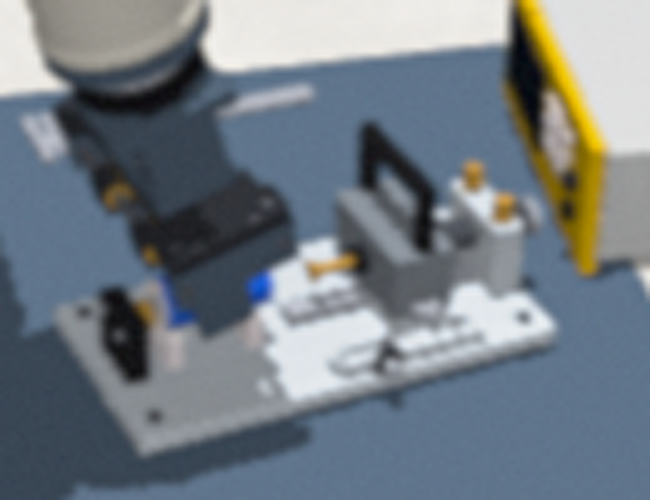

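The crop shows the cell just above the V saddles at (175,345) and (255,325), with its button end clear of the brass contact at (145,312). I'll lower it gently.

Emit:
arm_command(targets=[[1,0.0005,-0.0007,0.0035,0,0,0],[1,0.0008,-0.0007,0.007,0,0,0],[1,0.0012,-0.0007,0.0105,0,0,0],[1,0.0017,-0.0007,0.0132,0,0,0],[1,0.0017,-0.0007,0.0132,0,0,0],[1,0.0017,-0.0007,0.0132,0,0,0]])

```text
clock: 18.95
position: [0.5492, 0.0969, 0.0352]
tcp_rot: [0.129, -0.104, 0.986, 0.014]
ft_force: [-8.9, 9.4, 20.6]
width: 0.344
finger_force: 32.6
```

```bash
python3 m.py|head -2
```

```text
18.95 [ 0.04  0.58  1.92  0.12  0.39 -1.85] [-8.87215081  9.39379467 20.60143135]
est centre jig [ 4.81997836  0.74105945 50.52956885]
```

Emit:
arm_command(targets=[[1,-0.0005,0.0005,-0.002,0,0,0],[1,0.0049,0.001,-0.0034,0,0,0],[1,0.0049,0.001,-0.0034,0,0,0],[1,0.0049,0.001,-0.0034,0,0,0]])

```text
clock: 19.45
position: [0.5467, 0.0962, 0.0356]
tcp_rot: [0.129, -0.104, 0.986, 0.014]
ft_force: [-2.6, 3.9, 5.6]
width: 0.342
finger_force: 30.0
```

```bash
python3 m.py
```

```text
19.45 [ 0.04  0.58  1.93  0.12  0.38 -1.85] [-2.55078423  3.85139756  5.63868806]
est centre jig [ 2.15124122  0.59728376 50.9312269 ]
side 35
[[-30.  -29.6  43.7]
 [-28.7 -20.2  45.6]
 [ 34.3  -8.7  65.9]
 [ 34.8  -4.4  73.8]]
top 0
```

Emit:
arm_command(targets=[[1,0,0.0014,0,0,0,0],[1,-0.0001,0.0014,0.0005,0,0,0],[1,-0.0001,0.0014,0.0005,0,0,0],[1,-0.0001,0.0014,0.0005,0,0,0]])

```text
clock: 19.95
position: [0.5464, 0.0968, 0.0352]
tcp_rot: [0.128, -0.104, 0.986, 0.014]
ft_force: [-1.6, -0.1, 1.0]
width: 0.347
finger_force: 30.0
```

Emit:
arm_command(targets=[[1,0.0002,0,0.0007,0,0,0],[1,0.0004,0,0.0014,0,0,0],[1,0.0004,0,0.0014,0,0,0],[1,0.0004,0,0.0014,0,0,0]])

```text
clock: 20.35
position: [0.5465, 0.0969, 0.0348]
tcp_rot: [0.129, -0.104, 0.986, 0.014]
ft_force: [-4.2, 1.5, 9.5]
width: 0.343
finger_force: 30.0
```

```bash
python3 m.py|head -2
```

```text
20.35 [ 0.04  0.58  1.93  0.12  0.38 -1.84] [-4.2255237   1.50427871  9.49960553]
est centre jig [ 2.11925546  1.36121868 50.14584671]
```

Emit:
arm_command(targets=[[0.6,0,0,0,0,0,0],[0.5,0,0,0,0,0,0],[0.3,0,0,0,0,0,0],[0.3,0,0,0,0,0,0],[0.3,0,0,0,0,0,0]])

```text
clock: 20.95
position: [0.5466, 0.0968, 0.0345]
tcp_rot: [0.129, -0.104, 0.986, 0.014]
ft_force: [0.5, -0.7, -0.6]
width: 0.694
finger_force: 0.0
```

Emit:
arm_command(targets=[[0.3,0,0,-0.03,0,0,0],[0.3,0,0,-0.08,0,0,0],[0.3,0,0,-0.15,0,0,0],[0.3,0,0,-0.24,0,0,0],[0.3,0,0,-0.34,0,0,0],[0.3,0,0,-0.34,0,0,0],[0.3,0,0,-0.34,0,0,0]])

```text
clock: 21.65
position: [0.5043, 0.0877, 0.2001]
tcp_rot: [0.13, -0.104, 0.986, 0.014]
ft_force: [0.3, -0.0, -1.1]
width: 0.702
finger_force: 0.0
```

```bash
cat >> h.py <<'E'
RH=frame(-UP,-JX)  # tool y along jig x
HA=SEAT+.1235*JX; HA[2]=.113-GO+.001
E
cat > m3.py <<'E'
from k import *
np.set_printoptions(suppress=True)
s=env.sense();q=s['joint_pos'];print(s['clock'],q.round(2),s['position'],s['width'])
for n in('side','top'):
    im,d=grab(n);J=jig(cloud(n,d));i=im.astype(int)
    b=(i[...,2]>i[...,0]+50)&(i[...,2]>i[...,1]+40)&(abs(J[...,0])<60)&(abs(J[...,1])<40)&(J[...,2]>30)&(J[...,2]<110)
    a=J[b];print(n,len(a)); 
    if len(a): print(np.percentile(a,[0,5,95,100],axis=0).round(1))
for sg in(1,-1):
    R=frame(-UP,sg*JX); print(sg,rel(HA+[0,0,.12],R),ik(HA+[0,0,.12],R,q),ik(HA-.045*JX,R,q))
im,d=load('top');cv2.imwrite('pics/t3.png',cv2.resize(im[100:235,240:335,::-1],None,fx=4.4,fy=4.4,interpolation=cv2.INTER_CUBIC))
E
python3 m3.py
```

```text
21.65 [ 0.02  0.24  1.86  0.07  0.79 -1.8 ] [0.50425507 0.08767468 0.20014235] 0.7015422860618049
side 223
[[-30.6 -17.   39.9]
 [-26.5 -15.6  46.1]
 [ 31.8   7.6  67.7]
 [ 36.3  14.2  69.6]]
top 0
1 (array([-0.3214, -0.0027,  0.0495]), array([0.0323, 0.0322, 0.2486]), 'mm/deg', np.float64(162.59834462140373), np.float64(90.97758269328757)) (array([ 0.09,  0.56,  1.22,  0.  ,  1.36, -0.12]), np.float64(0.0)) (array([ 0.08,  0.63,  1.47,  0.  ,  1.05, -0.13]), np.float64(0.0))
-1 (array([-0.3214, -0.0027,  0.0495]), array([-0.0322,  0.0323, -0.2484]), 'mm/deg', np.float64(162.59834462140373), np.float64(90.92418521861136)) (array([ 0.14,  0.56,  1.22, -0.09,  1.35, -3.08]), np.float64(0.1148)) (array([ 0.13,  0.63,  1.47, -0.11,  1.03, -3.08]), np.float64(0.0933))
```

View pics/t3.png

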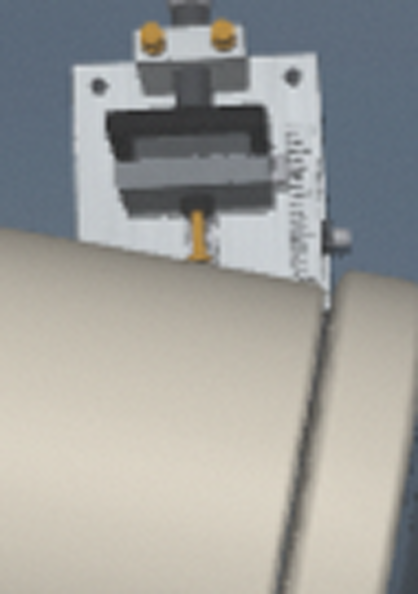

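The arm covers the cradle in this top view. The side depth shows the cell lying in the cradle from x = −30 to 36 mm with its top at about 66 mm, as it should be. Now to the handle.

Emit:
arm_command(targets=[[0.4,-0.03,0,0.005,0.003,0.003,0.0226],[0.4,-0.06,-0.0005,0.009,0.006,0.006,0.0452],[0.4,-0.09,-0.001,0.014,0.009,0.009,0.0678],[0.4,-0.12,-0.001,0.018,0.012,0.012,0.0904],[0.4,-0.15,-0.001,0.023,0.015,0.015,0.113],[0.4,-0.18,-0.0015,0.027,0.018,0.018,0.1356],[0.4,-0.21,-0.002,0.032,0.021,0.021,0.1582],[0.4,-0.24,-0.002,0.036,0.024,0.024,0.1808],[0.4,-0.27,-0.002,0.041,0.027,0.027,0.2034],[0.4,-0.3,-0.0025,0.045,0.03,0.03,0.226],[0.4,-0.3214,-0.0027,0.0495,0.0323,0.0322,0.2486],[0.4,-0.3214,-0.0027,0.0495,0.0323,0.0322,0.2486],[0.4,-0.3214,-0.0027,0.0495,0.0323,0.0322,0.2486]])

```text
clock: 23.05
position: [0.6616, 0.1199, 0.2142]
tcp_rot: [-0.0, 0.628, 0.778, -0.0]
ft_force: [0.4, 0.2, 0.0]
width: 0.598
finger_force: 0.0
```

```bash
sed -i 's/^RH=.*/RH=frame(-UP,JX)/' h.py; python3 - <<'E'
from h import *
np.set_printoptions(suppress=True)
s=env.sense();print(s['clock'],s['joint_pos'].round(2),jig(s['position']),s['width'])
print(rel(HA+[0,0,.12],RH)[:2],rel(HA,RH)[:2])
E
```

```text
23.05 [ 0.09  0.56  1.22 -0.    1.36 -0.12] [123.18219933  -0.12806203 214.21783076] 0.5975902291052326
(array([ 0.0003,  0.0006, -0.002 ]), array([-0.0002,  0.    ,  0.0006])) (array([0.0003, 0.0009, 0.238 ]), array([-0.0002,  0.    ,  0.0006]))
```

Emit:
arm_command(targets=[[0.4,0,0.0006,0.05,0,0,0.0006],[0.4,0,0.0006,0.11,0,0,0.0006],[0.4,0,0.0006,0.17,0,0,0.0006],[0.4,0,0.0006,0.215,0,0,0.0006],[0.4,0,0.0009,0.237,0,0,0.0006],[0.4,0,0.0009,0.237,0,0,0.0006]])

```text
clock: 23.65
position: [0.6615, 0.1201, 0.0962]
tcp_rot: [-0.0, 0.63, 0.776, -0.001]
ft_force: [0.1, -0.0, 1.0]
width: 0.597
finger_force: 0.0
```

Emit:
arm_command(targets=[[0.85,0,0,0,0,0,0],[1,0,0,0,0,0,0],[1,0,0,0,0,0,0],[1,0,0,0,0,0,0],[1,0,0,0,0,0,0],[1,0,0,0,0,0,0],[1,0,0,0,0,0,0]], grip_force=45)

```text
clock: 24.35
position: [0.6635, 0.1203, 0.098]
tcp_rot: [0.001, 0.631, 0.776, 0.001]
ft_force: [2.1, 1.2, 2.2]
width: 0.141
finger_force: 45.0
```

```bash
cat > m4.py <<'E'
from h import *
np.set_printoptions(suppress=True)
s=env.sense();print(s['clock'],jig(s['position']).round(2),s['ft_force'],s['width'],s['finger_force'])
def box(J,d,b):
    m=d>0
    for i in range(3): m&=(J[...,i]>b[i][0])&(J[...,i]<b[i][1])
    return m
for n in('side','top'):
    im,d=grab(n);J=jig(cloud(n,d))
    for nm,b in(('clamp',((60,110),(-90,-71),(24,50))),('pointer',((60,150),(-70,-50),(30,45))),('slideside',((50,150),(-46,-40),(45,72))),('handle',((60,150),(-42,42),(104,122)))):
        a=J[box(J,d,b)]
        if len(a): print(n,nm,len(a),a.min(0).round(1),a.max(0).round(1),a.mean(0).round(1))
E
python3 m4.py
```

```text
24.35 [125.05  -0.12  98.02] [2.05240971 1.20418114 2.22660438] 0.14053450798666717 45.00056326389313
side clamp 14 [ 77.5 -82.2  24.1] [ 89.2 -71.9  41.4] [ 83.9 -76.4  31.5]
side pointer 35 [ 64.7 -69.2  30. ] [149.4 -50.4  42.8] [100.3 -59.2  33.3]
side slideside 23 [102.  -43.6  46.5] [139.3 -40.   71.5] [122.9 -41.1  60.5]
side handle 107 [105.1 -41.6 104.3] [140.8  41.9 121.5] [118.5 -15.6 114.8]
top clamp 7 [ 82.7 -80.9  24.2] [ 89.4 -78.2  30. ] [ 85.8 -79.8  28.2]
```

Emit:
arm_command(targets=[[1,0,-0.01,0,0,0,0],[1,0,-0.02,0,0,0,0],[1,0,-0.03,0,0,0,0],[1,0,-0.04,0,0,0,0],[1,0,-0.05,0,0,0,0],[1,0,-0.06,0,0,0,0],[1,0,-0.068,0,0,0,0],[1,0,-0.072,0,0,0,0],[1,0,-0.072,0,0,0,0],[1,0,-0.072,0,0,0,0]])

```text
clock: 25.45
position: [0.6285, 0.1129, 0.098]
tcp_rot: [0.001, 0.631, 0.776, 0.001]
ft_force: [9.5, 2.2, -0.5]
width: 0.145
finger_force: 45.0
```

```bash
python3 m4.py; python3 - <<'E'
from h import *
im,d=load('side'); u,v=proj('side',SEAT+.09*JX-.07*JY+[0,0,-.014]);print(u,v)
u,v=int(u),int(v);print(u-25,v-19);cv2.imwrite('pics/s4.png',cv2.resize(im[v-19:v+19,u-25:u+25,::-1],None,fx=15,fy=15,interpolation=cv2.INTER_CUBIC))
E
```

```text
25.45 [89.36 -0.11 98.02] [ 9.49611524  2.20569093 -0.52963246] 0.14456498187377842 45.000430941581726
side clamp 16 [ 77.5 -81.8  25.1] [ 90.8 -71.   39.7] [ 85.5 -75.4  29.5]
side pointer 36 [ 62.9 -69.7  30.1] [149.3 -50.1  43.2] [ 95.4 -61.4  32.9]
side slideside 27 [ 68.2 -44.   48.7] [105.6 -40.   69.8] [ 85.8 -41.4  58.4]
side handle 101 [ 69.9 -41.4 104.2] [104.1  15.7 121.6] [ 83.9 -17.3 114.7]
top clamp 18 [ 82.2 -80.9  24.1] [ 90.6 -71.   39.9] [ 85.8 -76.5  28.9]
top pointer 21 [ 77.  -69.   30.3] [122.4 -56.1  40.7] [ 88.1 -65.   34.4]
358.50518303387605 219.61676464590565
333 200
```

View pics/s4.png

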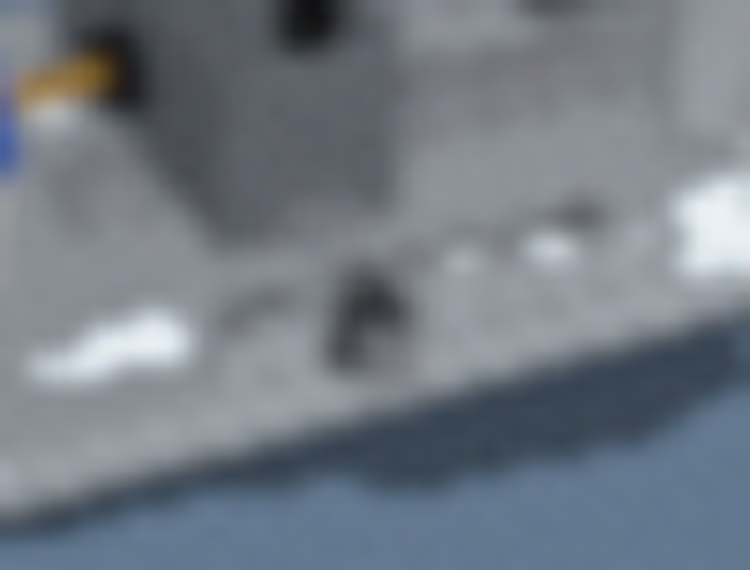

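The crop shows the pin touching the cell at (10,110) and the clamp with its fin at about (375,310). The pointer is too faint to read here. I'll rectify both cameras' pictures, at home and now, onto the pointer's plane at z = 36 mm.

```bash
cat > r.py <<'E'
from h import *
S=5
def rect(n,im,x0=72,x1=152,y0=-90,y1=-35):
    g=np.array([[x0,y1],[x1,y1],[x1,y0],[x0,y0]],float)
    src=np.float32([proj(n,SEAT*[1,1,0]+a/1000*JX+b/1000*JY+[0,0,.036]) for a,b in g])
    dst=np.float32([[0,0],[(x1-x0)*S,0],[(x1-x0)*S,(y1-y0)*S],[0,(y1-y0)*S]])
    return cv2.warpPerspective(im,cv2.getPerspectiveTransform(src,dst),((x1-x0)*S,(y1-y0)*S),flags=cv2.INTER_CUBIC)
def tick(o,x0=72):
    g=cv2.normalize(o,None,0,255,cv2.NORM_MINMAX)
    for x in range(80,150,10): cv2.line(g,((x-x0)*S,0),((x-x0)*S,8),(0,0,255),1);cv2.putText(g,str(x),((x-x0)*S+2,14),0,.35,(0,0,255))
    return g
if __name__=='__main__':
    rows=[]
    for n in('top','side'):
        rows.append(np.hstack([tick(rect(n,cv2.imread(f'pics/{n}0.png'))),tick(rect(n,load(n)[0][...,::-1].copy()))]))
    cv2.imwrite('pics/m.png',np.vstack(rows))
E
python3 r.py
```

View pics/m.png

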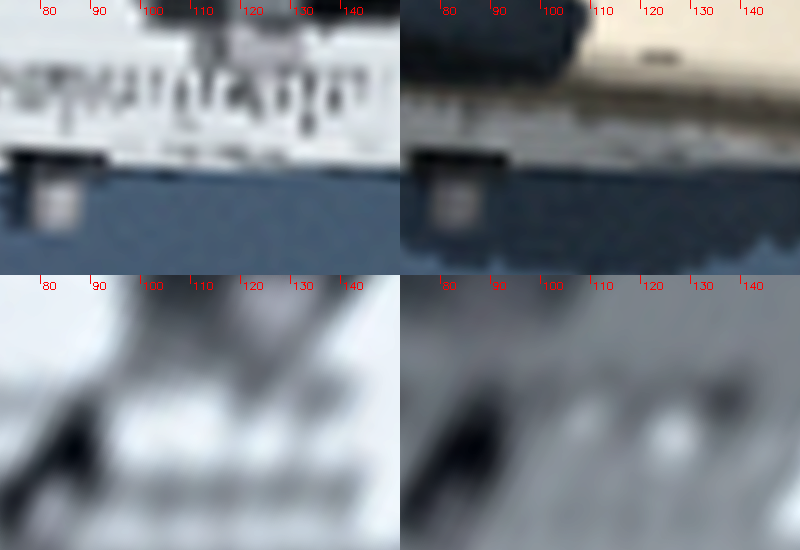

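```bash
python3 - <<'E'
from h import *
np.set_printoptions(suppress=True,linewidth=150)
for n in('top','side'):
    im,d=load(n);J=jig(cloud(n,d))
    print(n)
    m=(J[...,0]>68)&(J[...,0]<112)&(J[...,1]>-92)&(J[...,1]<-46)&(J[...,2]>21)&(d>0)&(J[...,2]<60)
    v,u=np.nonzero(m)
    print(np.c_[v,u,J[m].round(1),im[m]].tolist().__repr__().replace('], [','\n'))
E
```

```text
top
[[144.0, 310.0, 110.8, -60.3, 27.4, 104.0, 107.0, 107.0
144.0, 311.0, 110.1, -62.7, 29.0, 117.0, 120.0, 120.0
144.0, 312.0, 111.3, -65.2, 25.2, 114.0, 119.0, 120.0
145.0, 310.0, 108.0, -60.1, 28.0, 117.0, 120.0, 122.0
145.0, 311.0, 107.3, -62.5, 29.8, 115.0, 120.0, 121.0
145.0, 312.0, 107.8, -65.0, 28.0, 118.0, 120.0, 123.0
146.0, 310.0, 105.2, -60.0, 28.8, 116.0, 118.0, 121.0
146.0, 311.0, 104.5, -62.4, 30.5, 116.0, 120.0, 122.0
146.0, 312.0, 106.2, -64.9, 25.1, 116.0, 121.0, 121.0
147.0, 310.0, 102.6, -59.9, 28.9, 116.0, 120.0, 121.0
147.0, 311.0, 102.8, -62.3, 28.1, 118.0, 120.0, 121.0
147.0, 312.0, 102.3, -64.7, 29.1, 119.0, 121.0, 124.0
148.0, 310.0, 101.1, -59.7, 26.0, 119.0, 120.0, 124.0
148.0, 311.0, 100.3, -62.2, 28.0, 116.0, 119.0, 120.0
148.0, 312.0, 101.2, -64.6, 24.8, 117.0, 121.0, 123.0
149.0, 310.0, 98.9, -59.6, 24.8, 117.0, 119.0, 120.0
149.0, 311.0, 98.2, -62.0, 26.6, 119.0, 120.0, 122.0
149.0, 312.0, 99.5, -64.5, 22.1, 117.0, 120.0, 122.0
150.0, 310.0, 95.7, -59.5, 26.9, 117.0, 118.0, 122.0
150.0, 311.0, 94.3, -61.9, 30.8, 122.0, 125.0, 128.0
150.0, 312.0, 95.3,
[... 8825 characters left out ...]
0.0, 107.0
223.0, 358.0, 85.0, -77.2, 30.2, 112.0, 116.0, 122.0
223.0, 359.0, 89.1, -75.7, 27.9, 119.0, 121.0, 127.0
224.0, 352.0, 72.3, -64.2, 21.4, 151.0, 157.0, 162.0
224.0, 353.0, 74.0, -67.2, 22.9, 147.0, 152.0, 158.0
224.0, 355.0, 80.5, -67.5, 21.1, 102.0, 107.0, 112.0
224.0, 356.0, 82.9, -69.1, 21.5, 96.0, 101.0, 105.0
224.0, 357.0, 83.3, -74.6, 25.3, 106.0, 110.0, 115.0
224.0, 358.0, 85.2, -77.1, 26.4, 117.0, 120.0, 126.0
224.0, 359.0, 86.9, -80.0, 27.9, 123.0, 126.0, 133.0
224.0, 360.0, 89.2, -81.8, 28.5, 133.0, 136.0, 143.0
225.0, 354.0, 75.7, -70.6, 21.2, 148.0, 153.0, 159.0
225.0, 358.0, 83.8, -79.9, 25.1, 128.0, 133.0, 138.0
225.0, 359.0, 86.4, -81.1, 25.2, 130.0, 133.0, 139.0]]
```

The mosaic shows the clamp and fin near x ≈ 84–87, with the pointer hard to see. The depth data puts the pointer at about 87.4 mm and the fin at about 86 mm. I'll average 20 frames per camera to sharpen that.

```bash
cat > avg.py <<'E'
from h import *
import sys
np.set_printoptions(suppress=True,linewidth=150)
N=int(sys.argv[1]);tag=sys.argv[2]
for n in('top','side'):
    I=[env.get_image(n) for _ in range(N)]
    d=np.array([x[1] for x in I]);im=np.mean([x[0].astype(float) for x in I],0);dm=np.median(d,0)
    np.savez(f'{tag}_{n}.npz',im=im,d=dm)
    J=jig(cloud(n,dm));g=im.mean(-1)
    print(n,'depth noise mm',np.median(d.std(0))*1000)
    for nm,y0,y1 in(('pointer',-64,-50),('fin',-72,-65)):
        m=(J[...,0]>72)&(J[...,0]<100)&(J[...,1]>y0)&(J[...,1]<y1)&(J[...,2]>34)&(J[...,2]<44)
        v,u=np.nonzero(m);print(nm);print(np.c_[v,u,J[m].round(1),g[m].round(0)])
print(env.sense()['clock'])
E
python3 avg.py 16 a
```

```text
top depth noise mm 1.374753
pointer
[[152.  309.   87.4 -56.7  37.3  91. ]
 [152.  310.   87.4 -59.1  36.7 106. ]]
fin
[[151.  314.   89.  -68.8  38.   58. ]
 [151.  315.   89.  -71.2  37.7  65. ]
 [152.  313.   86.2 -66.3  39.4  54. ]
 [152.  314.   86.2 -68.7  38.8  58. ]
 [152.  315.   86.  -71.1  39.   73. ]
 [153.  314.   83.9 -68.5  38.3  58. ]
 [153.  315.   83.9 -71.   37.8  75. ]]
side depth noise mm 3.8597765
pointer
[[216.  354.   85.2 -50.3  37.2 134. ]
 [216.  355.   87.1 -52.9  38.4 137. ]
 [217.  356.   87.9 -58.   37.9 118. ]]
fin
[[218.  357.   86.1 -67.6  41.4  88. ]
 [218.  358.   89.2 -67.9  40.7  96. ]
 [219.  357.   85.2 -69.5  39.4  67. ]
 [219.  358.   88.2 -70.   38.7  71. ]
 [219.  359.   93.2 -67.1  35.3  96. ]
 [220.  355.   80.1 -67.1  35.6  96. ]
 [220.  356.   83.2 -67.5  34.9  68. ]
 [220.  357.   85.6 -69.2  35.4  57. ]
 [220.  358.   88.8 -69.2  34.4  60. ]
 [220.  359.   91.7 -69.9  34.   80. ]
 [221.  355.   78.5 -70.4  34.7  92. ]]
27.15
```

Emit:
arm_command(targets=[[1,0,-0.0015,0,0,0,0],[1,0,-0.003,0,0,0,0],[1,0,-0.003,0,0,0,0],[1,0,-0.003,0,0,0,0]])

```text
clock: 27.55
position: [0.6272, 0.1126, 0.098]
tcp_rot: [0.001, 0.631, 0.776, 0.001]
ft_force: [10.7, 1.7, 0.0]
width: 0.143
finger_force: 45.0
```

```bash
python3 avg.py 16 b; python3 - <<'E'
from h import *
np.set_printoptions(suppress=True,linewidth=150)
s=env.sense();print(jig(s['position']),s['ft_force'])
for t in'ab':
    z=np.load(f'{t}_top.npz');g=z['im'].mean(-1);J=jig(cloud('top',z['d']));print(t,'\n',np.c_[g[149:157,306:313].round(0),J[149:157,306:313,2].round(1)])
for t in'ab':
    z=np.load(f'{t}_side.npz');g=z['im'].mean(-1);print(t,'\n',g[213:222,349:361].round(0))
h=cv2.imread('pics/top0.png').mean(-1);print('home\n',h[149:157,306:313].round())
E
```

```text
top depth noise mm 1.3739538
pointer
[[153.  309.   85.7 -56.6  34.7  87. ]
 [153.  310.   85.6 -59.   34.4  94. ]]
fin
[[151.  314.   89.  -68.8  37.9  58. ]
 [151.  315.   88.9 -71.2  38.   65. ]
 [152.  313.   86.  -66.3  40.   55. ]
 [152.  314.   86.  -68.7  39.4  58. ]
 [152.  315.   86.1 -71.1  38.7  73. ]
 [153.  314.   84.1 -68.6  37.7  57. ]
 [153.  315.   83.9 -71.   37.9  76. ]]
side depth noise mm 3.8562357
pointer
[[216.  354.   84.  -52.6  39.1 137. ]
 [216.  355.   86.5 -54.   39.2 141. ]
 [217.  354.   84.7 -51.6  34.5 136. ]
 [217.  355.   85.7 -55.9  37.1 127. ]]
fin
[[218.  357.   86.5 -66.8  40.7  81. ]
 [218.  358.   89.3 -67.7  40.5  95. ]
 [219.  357.   85.  -69.8  39.6  63. ]
 [219.  358.   88.8 -68.9  37.8  71. ]
 [219.  359.   93.8 -65.8  34.2  96. ]
 [220.  355.   80.4 -66.5  35.1  96. ]
 [220.  356.   83.3 -67.3  34.8  68. ]
 [220.  357.   85.9 -68.6  34.9  57. ]]
29.15
[87.99444312 -0.07090011 98.01079213] [10.88894489  2.75520394  0.468369  ]
a 
 [[ 55.   67.   81.   98.  119.  121.  120.  757.9 745.9 520.  488.8  27.   26.8  26.8]
 [ 53.   63.   83.  1
[... 2044 characters left out ...]
140. 140.]
 [117. 122. 127. 130. 132. 137. 141. 138. 136. 137. 132. 129.]
 [137. 139. 140. 139. 138. 136. 127. 113. 111. 119. 123. 127.]
 [140. 138. 136. 133. 132. 129. 110.  88.  81.  95. 115. 132.]
 [127. 120. 116. 117. 123. 124. 103.  77.  63.  71.  96. 126.]
 [118. 116. 117. 122. 128. 123.  96.  68.  57.  60.  80. 116.]
 [123. 133. 139. 142. 140. 124.  92.  69.  73.  77.  87. 115.]]
home
 [[195. 199. 173. 187. 214. 210. 202.]
 [164. 170. 181. 208. 214. 217. 201.]
 [191. 169. 172. 187. 213. 217. 201.]
 [167. 170. 179. 204. 210. 214. 199.]
 [152. 165. 171. 177. 179. 190. 199.]
 [133. 139. 178. 206. 214. 216. 199.]
 [162. 170. 167. 177. 214. 216. 199.]
 [163. 167. 160. 162. 214. 216. 199.]]
```

```bash
python3 - <<'E'
from h import *
np.set_printoptions(suppress=True,linewidth=170)
A=[np.load(f'{t}_top.npz') for t in'ab'];J=jig(cloud('top',(A[0]['d']+A[1]['d'])/2));g=(A[0]['im']+A[1]['im']).mean(-1)/2
print('z\n',J[148:160,311:321,2].round(1));print('x\n',J[148:160,311:321,0].round(1));print('y\n',J[152,311:321,1].round(1));print('g\n',g[148:160,311:321].round(0))
h=cv2.imread('pics/top0.png').mean(-1);print('home\n',h[148:160,311:321].round())
A=[np.load(f'{t}_side.npz') for t in'ab'];J=jig(cloud('side',(A[0]['d']+A[1]['d'])/2))
print('side z\n',J[214:226,352:363,2].round(1));print('side x\n',J[214:226,352:363,0].round(1));print('side y\n',J[214:226,352:363,1].round(1))
W3=lambda x,y,z:SEAT*[1,1,0]+x/1000*JX+y/1000*JY+[0,0,z/1000]
for n in('top','side'):
    for x in(84,86,88): print(n,x,[np.round(proj(n,W3(x,y,z)),2).tolist() for y,z in((-58,36),(-66,40),(-71,40),(-68.5,34),(-68.5,28))])
E
```

```text
z
 [[27.2 27.1 16.9 -0.3 -0.7 -0.3 -0.1 -0.7 -0.1 -0.3]
 [27.  26.5 17.1 -0.7 -0.2 -0.3 -0.6 -0.2 -0.5  0.1]
 [27.2 27.4 32.8 33.1 -0.3 -0.3 -1.1 -0.3 -0.   0.4]
 [26.5 27.  33.7 37.9 37.9  0.1  0.1 -1.2 -0.4  0.2]
 [27.4 27.2 39.7 39.1 38.8 28.5 28.3 28.5 28.2 -0.8]
 [27.2 26.9 33.  38.  37.9 28.6 29.1 28.9 28.8 -0.4]
 [26.5 27.4 32.9 33.  33.3 28.6 28.4 28.3 28.   0.2]
 [27.6 26.6 32.9 33.2 33.3 26.4 27.  25.3 25.8 -0.3]
 [27.2 27.4 31.2 31.4 30.4 -0.5 -0.2 -0.2 -0.1 -0.3]
 [27.5 27.5 23.1 22.9 22.2 -0.2 -0.4 -0.7 -0.1 -0.3]
 [27.2 27.  17.1 16.7 -0.3  0.2 -0.  -0.1  0.1 -0.8]
 [27.3 27.5 16.9 16.8 -0.1  0.  -0.1 -0.  -0.3 -0.7]]
x
 [[100.5 100.4 103.7 109.3 109.3 109.1 108.9 108.9 108.6 108.5]
 [ 98.   98.1 101.1 106.8 106.6 106.4 106.4 106.2 106.1 105.8]
 [ 95.4  95.2  93.3  93.1 104.  103.8 104.  103.6 103.4 103.1]
 [ 93.1  92.9  90.5  89.   88.9 101.1 101.  101.2 100.9 100.5]
 [ 90.3  90.2  86.1  86.1  86.1  89.3  89.2  89.   89.   98.3]
 [ 87.8  87.8  85.7  84.   83.9  86.7  86.5  86.4  86.3  95.5]
 [ 85.5  85.1  83.2  83.1  82.8  84.2  84.2  84.1  84.   92.7]
 [ 82.7  82.8  8
[... 3913 characters left out ...]
 -69.3 -76.6 -79.5 -79.5 -80.  -68.1 -67.5]
 [-65.9 -67.  -66.7 -67.3 -66.9 -67.  -79.7 -80.3 -67.1 -67.8 -68.2]]
top 84 [[309.61, 153.48], [312.94, 152.79], [315.02, 152.69], [313.97, 153.51], [313.97, 154.27]]
top 86 [[309.57, 152.68], [312.89, 151.99], [314.98, 151.89], [313.93, 152.71], [313.92, 153.48]]
top 88 [[309.53, 151.89], [312.85, 151.2], [314.93, 151.09], [313.88, 151.92], [313.88, 152.69]]
side 84 [[354.8, 217.85], [356.09, 218.26], [356.87, 219.2], [356.4, 220.38], [356.32, 222.03]]
side 86 [[355.41, 217.69], [356.71, 218.09], [357.49, 219.04], [357.01, 220.21], [356.93, 221.86]]
side 88 [[356.02, 217.52], [357.32, 217.92], [358.11, 218.87], [357.63, 220.05], [357.54, 221.69]]
```

Pointer: in frame b its darkening is split evenly between rows 152 and 153, which puts it at x ≈ 86.5. Fin and clamp: the top view gives 86.1–86.6 and the side view about 86.3–87. They agree to within about 0.5 mm, and the travel is 37.1 mm. I'll make one 0.3 mm trim, then check the cell and the hold.

Emit:
arm_command(targets=[[1,0,-0.0006,0,0,0,0],[1,0,-0.0006,0,0,0,0],[1,0,-0.0006,0,0,0,0],[1,0,-0.0006,0,0,0,0],[1,0,-0.0006,0,0,0,0]])

```text
clock: 29.65
position: [0.627, 0.1125, 0.098]
tcp_rot: [0.001, 0.631, 0.776, 0.002]
ft_force: [11.1, 2.7, -0.1]
width: 0.138
finger_force: 45.0
```

```bash
python3 avg.py 8 c | grep -A4 pointer; python3 - <<'E'
from h import *
np.set_printoptions(suppress=True,linewidth=150)
s=env.sense();print(s['clock'],jig(s['position']),s['ft_force'],s['finger_force'])
z=np.load('c_top.npz');g=z['im'].mean(-1);print(g[150:155,308:312].round(0))
for n in('side','top'):
    z=np.load(f'c_{n}.npz');J=jig(cloud(n,z['d']));i=z['im']
    b=(i[...,2]>i[...,0]+40)&(i[...,2]>i[...,1]+30)&(abs(J[...,0])<60)&(abs(J[...,1])<40)&(J[...,2]>30)&(J[...,2]<110)
    a=J[b];print(n,len(a)); 
    if len(a): print(np.percentile(a,[0,5,95,100],axis=0).round(1))
    m=(J[...,0]>34)&(J[...,0]<70)&(abs(J[...,1])<12)&(J[...,2]>40)&(J[...,2]<70);a=J[m];print('pin',len(a),a.min(0).round(1) if len(a) else '')
E
```

```text
pointer
[[153.  309.   85.5 -56.6  35.2  88. ]
 [153.  310.   85.  -59.   36.4  94. ]]
fin
[[151.  314.   89.  -68.8  37.9  58. ]
--
pointer
[[216.  354.   84.2 -52.1  38.7 135. ]
 [216.  355.   88.2 -51.   36.7 137. ]
 [217.  354.   83.1 -54.5  36.9 135. ]
 [217.  355.   85.9 -55.4  36.7 126. ]]
30.45 [87.73194061 -0.09874259 97.99837251] [10.48279342  1.56436485  0.53317046] 45.00023424625397
[[ 83. 102. 120. 124.]
 [ 93. 123. 119. 123.]
 [ 82.  99. 112. 118.]
 [ 81.  88.  94. 107.]
 [ 85. 108. 119. 120.]]
side 233
[[-31.3 -15.1  38.7]
 [-28.3 -14.   44.4]
 [ 31.7   6.8  67.1]
 [ 38.9  12.4  68.4]]
pin 55 [ 34.8 -11.3  40.8]
top 0
pin 0
```

The pull force is about 10.7 N, which fits the spring (6.7 N) plus the pin pressing on the cell (about 4 N). The cell lies in the cradle and the pointer stands level with the fin, so I'm handing in.

```bash
python3 -c "
from plant import env
print(env.close_job())"
```

```text
the job is handed in; nothing more can be done
None
```

I handed the job in (no verdict shown): the larger cell lies clamped in the jig, button towards the fixed contact, and the arm holds the slide with its pointer level with the mark, to about 0.5 mm by camera; the cell had to be set back down once and regripped at a lower tilt.

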